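# Put the photo kit away in the ceramics lab

### The arm

A 6-joint arm with a two-finger parallel gripper is mounted at the origin on the work surface. World frame = base frame: x ahead of the robot, y to its left, z up, the work surface at z = 0. Lengths are in m, angles in rad, forces in N, time in s.
With the tool pointing down it reaches from about 0.35 to 0.875 m from the base axis. Payload 15.5 kg.
Tool frame: the origin (TCP) lies on the mounting face of the last link; the fingertips stand 173 mm ahead of it and the grasp point (between the pads) lies 155 mm ahead of it (r.tip_reach is the distance from the TCP to the fingertips, in m); z points along the fingers, y is the line along which they close (so a half turn about z gives the same grasp; the last joint's range is limited). The gripper opens to 85 mm and grips with 20 to 120 N. Pads are 22 mm wide; open, the fingers measure 114 mm over their backs; the gripper's body (76 mm by 85 mm) begins 54 mm behind the grasp point. The pads swing forward as they close: fully open they stand 13 mm farther back than shut.
Start: joints at [1.077, 0.494, 1.345, -0, 1.302, -0.096], TCP at [0.242, 0.576, 0.405] pointing down, gripper open.
Joint ranges: [-2.91, 2.91], [-0.82, 2.16], [0.22, 2.67], [-1.22, 4.37], [0.12, 2.79], [-3.08, 3.08]. Speed limits (rad/s): [1.89, 1.89, 2.57, 3.01, 3.01, 3.01].

### API

Orientations are given as a rotation vector (axis times angle).
In Python, from rig import r gives the robot as it stands.
- The arm moves only by the tool play_rows, never from a script. Its argument "commands" is a list of rows, each a list of 3 entries, a list of its own where there are three numbers: the finger opening in mm, from 0 to 85.4, then the shift along the tool's x, y, z in mm, then the turn, a rotation vector about the tool's x, y, z in degrees. In form: [[hand, [tx, ty, tz], [rx, ry, rz]], ...]. A call has 1 to 12 rows; each row shifts and turns the commanded pose from where the row before left it, along the tool's axes as they then stand; what a row does not reach is not made up. A row lasts 1/12 s, in which the tool goes at most 41.7 mm and 7.16 degrees, less where a joint would pass 70% of its speed; a pose out of reach is approached as far as the arm can. A call is refused whole if a number of a shift passes 41.7 or a number of a turn 7.16, either way. A call with a gripper value outside its range is refused whole. The fingers move at their own pace and stop on an object; "grip_force" is the grip in N (left out, the last holds). Time passes only in rows, so rows that do not move let the fingers close. It gives the time, the measured TCP pose, the force, the opening and the grip force at its end, in the units of the state.
- r.read_state(): the state, without advancing time (a new reading comes with each control period).
- r.snapshot(name): name is "scene" or "top" or "wrist"; returns the picture (400x640x3 uint8, red, green, blue); there is no depth.
- r.camera_info(name): a dict with "intrinsics" (3x3 intrinsics, pixels), "rvec" (rotation vector, rad) and "tvec" (3), from world to camera coordinates, as OpenCV has them; the wrist camera has in their place "mount" (4x4, takes a point from camera to tool coordinates, whose origin is the TCP and whose axes are the flange's). Camera axes: x right, y down, z forward; pixel columns grow to the right and rows downward; lengths in m; the calibration is good to about 2 mm. The wrist camera is an equidistant fisheye: a pixel r from the principal point sees the ray r / f radians off the axis. A picture is of the moment at which its call begins: read the wrist's pose just before it. camera_info takes no time and is no camera call.
- r.hand_in(): hands the job in; it is judged then, once.
Trained networks look in the newest picture that a camera, given by its name, has taken for a name from the list of things; names that differ only in an ending like _2 or _b are one class to them, and where a whole thing is asked for, a point or a joint stands for the part that bears it (a point fixed in the world has none). Each returns a list of dicts, best first, with "p" (0 to 1); they miss things now and then, are a little off and sometimes report something else, mostly with a low value. They report only what shows in the picture. A call takes as long as a camera call.
- r.recognise(camera, query): "box" ([left, top, right, bottom] in pixels, round what is visible of it).
- r.outline_of(camera, query): "pixels" (400x640 bool, what is visible of it) and "box" ([left, top, right, bottom] in pixels, round what is visible of it).
The state is a dict: "time": time; "joint_positions": joint angles; "joint_velocities": joint speeds; "joint_efforts": joint torques, N m; "position": TCP position; "tool_rot": TCP orientation; "wrist_force": force on the tool from outside, world axes, zero at the start; "moment": the same for the moment, N m; "width": finger opening in m; "gripper_force": force on a finger pad.
Only numpy, scipy, OpenCV 4.12 (cv2) and the standard library are available. Lean on these libraries where they do the work, as an engineer would, in place of code of your own. Each camera call takes 0.05 s, during which the arm holds its last target. There are 200 camera calls.

### The job

The bowl has been photographed, so put the photo kit away: lift the grey backing board out of its wooden foot and hang it on the rack with both holes on the two pegs, pushed home against the uprights. Slide the divider of the narrow teal tray along so that the long and the short scale bar each fit, and lay them flat on the tray's floor, one in each bay. Do not push or tip the bowl, the white bottle, the clay pot or the roll of tape.

Things in the scene. Friction and masses are not known exactly. Their poses are not given: they have to be found in the camera images.
- stage: Photo stage, fixed to the bench: a blue sheet 310 x 270 x 3 mm (x, y, z) with a wooden foot on it, a block 56 x 150 mm and 33 mm high above the bench, centred 115 mm towards -x. The foot has a straight slot along y, 10 mm wide, open at the top and at both ends, its floor 11 mm above the bench, in which the backing board stands. Origin: centre of the sheet's underside, on the bench.
- board: Grey backing board, loose, rigid, about 0.16 kg: 8 mm thick (x), 180 mm wide (y), 140 mm high (z), both faces alike. It starts upright in the slot of the wooden foot, 22 mm deep, 1 mm play each side. Two through holes of 16 mm diameter, 20 mm below the top edge, 65 mm left and right of the middle. Origin: middle of the bottom edge.
- hole_left (a point): Centre of the board's hole at +y of the board, in the middle of the thickness; axes as the board's.
- hole_right (a point): Centre of the board's hole at -y of the board, in the middle of the thickness; axes as the board's.
- board_top (a point): Middle of the board's top edge; axes as the board's.
- rack: Wooden peg rack, fixed: base 110 x 200 x 18 mm (x, y, z); two uprights 22 x 22 mm, 167 mm high, at y = +65 and -65 mm; a rail between them at 55 to 85 mm, open above it. From each a level steel peg, 10 mm diameter, rounded end, points 45 mm to +x (away from the robot), axis 150 mm up. A small white board on the -x side, top at 105 mm, is part of it. Origin: centre of the underside.
- peg_left (a point): Root of the peg at +y of the rack: on its axis, on the front face of the upright, 150 mm above the bench; the peg runs from here 45 mm along +x of the rack; axes as the rack's.
- peg_right (a point): Root of the peg at -y of the rack: on its axis, on the front face of the upright; axes as the rack's.
- tray: Shallow teal tray, fixed to the bench, 360 x 118 mm outside (x, y), 45 mm high; walls 4 mm, floor 4 mm, inside 352 x 110 mm. A cream divider stands across it (across x) and parts it into two bays. Origin: centre of the underside.
- tray_floor (a point): Centre of the tray's inner floor, 4 mm above the bench; axes as the tray's.
- divider (a joint): Cream divider's place along the tray's x, in m: 0 = middle, travel -0.11 to +0.11. It slides with about 2 N of friction and stays where left. Panel 6 mm thick; at its middle a grip tab 10 mm thick (x), 40 mm wide (y), its top 60 mm above the bench. Near the middle, the long bar fits in neither bay; either end may become the long bay.
- divider_tab (a point): Middle of the top of the divider's grip tab, 60 mm above the bench; axes as the tray's. On each long rim of the tray rides a shoe of the divider, 24 x 12 mm, up to 50 mm above the bench.
- long_scale: Long photographic scale bar with black and white bands of 20 mm, loose, wood: 200 mm long (x), 24 mm wide (y), 12 mm thick (z), 0.05 kg, lying on the blue sheet. Origin: centre of the underside.
- short_scale: Short photographic scale bar with black and white bands of 10 mm, loose, wood: 100 mm long (x), 24 mm wide (y), 12 mm thick (z), 0.025 kg, lying on the blue sheet. Origin: centre of the underside.
- bowl: Red clay bowl, fragile bystander standing on the blue sheet, 90 mm across the rim, 46 mm high. Origin: centre of the underside.
- wash_bottle: White bottle with a red cap, bystander, 54 mm across, 120 mm high.
- tape: Yellow roll of tape lying flat, bystander, 90 mm across, 24 mm high.
- pot: Small clay pot, bystander, 92 mm across, 92 mm high.

How it is judged:
By the outcome, as a careful person would: the job done as asked, in the order asked, and still so for the second after the job is handed in, with the robot touching nothing.
It also fails if it takes over 72 s, if anything falls off the work surface, if the arm or the gripper's body presses on something with over 40 N, if the wrist force passes 120 N, or if a joint passes its speed limit or range.

## Working session

There is one attempt and no reset: what is moved stays moved. The work goes in short steps, Python scripts to look and compute and a tool call to move; the robot and the scene stay as the last step left them, time stands still between calls to the robot, and variables do not carry over. Pictures are saved under pics/ and viewed, at most 10 in all, crops included, and the job is handed in when it is done.

Besides the shell and the picture viewer there is one more tool, called by a JSON object that holds its "api" and its "payload". play_rows: Moves the arm, as the interface text tells. Its arguments: {"type":"object","properties":{"commands":{"type":"array","items":{"type":"array"}},"grip_force":{"type":"number"}},"required":["commands"]}

```bash
ls; mkdir -p pics; python3 - <<'E'
from rig import r
import cv2, numpy as np
np.set_printoptions(precision=4,suppress=True)
s=r.read_state(); print(s)
for c in("scene","top","wrist"):
    im=r.snapshot(c); cv2.imwrite(f"pics/{c}0.png",im[:,:,::-1]); print(c,r.camera_info(c))
    if c!="wrist":
        for q in("stage","board","rack","tray","divider","long_scale","short_scale","bowl","wash_bottle","tape","pot"):
            print(q,[(np.round(d["box"]).tolist(),round(d["p"],2)) for d in r.recognise(c,q)[:2]])
E
```

```text
pics
{'time': 0.0, 'joint_positions': array([ 1.0775,  0.4942,  1.3461, -0.    ,  1.3025, -0.0955]), 'joint_velocities': array([ 0.0001,  0.    , -0.0004, -0.0005, -0.001 ,  0.0015]), 'joint_efforts': array([  0.0006, -88.2177, -38.3857,  -0.0003,   0.0103,  -0.    ]), 'position': array([0.242 , 0.5761, 0.4041]), 'tool_rot': array([-0.6206, -3.0793,  0.0019]), 'wrist_force': array([-0.186 ,  0.6235,  0.1518]), 'moment': array([-0.056 , -0.0542, -0.0347]), 'gripper_force': 0.0, 'width': 0.08548832760405514}
scene {'intrinsics': array([[421.7771,   0.    , 320.8829],
       [  0.    , 421.7771, 201.8005],
       [  0.    ,   0.    ,   1.    ]]), 'rvec': array([ 0.9522,  2.6829, -0.8085]), 'tvec': array([ 0.4892, -0.2107,  1.4203])}
stage [([357.0, 238.0, 513.0, 374.0], 0.95), ([260.0, 116.0, 286.0, 140.0], 0.71)]
board [([446.0, 224.0, 511.0, 301.0], 0.65), ([377.0, 286.0, 435.0, 354.0], 0.65)]
rack [([269.0, 115.0, 335.0, 190.0], 0.95)]
tray [([271.0, 114.0, 329.0, 191.0], 0.25)]
divider [([318.0, 203.0, 355.0, 239.0], 0.64)]
long_scale []
short_scale [([395.0, 265.0, 429.0, 284.0], 0
[... 744 characters left out ...]
0], 0.57)]
long_scale [([183.0, 178.0, 250.0, 191.0], 0.79), ([293.0, 190.0, 343.0, 203.0], 0.74)]
short_scale [([232.0, 204.0, 244.0, 235.0], 0.85)]
bowl [([184.0, 206.0, 210.0, 241.0], 0.55)]
wash_bottle [([256.0, 117.0, 279.0, 139.0], 0.63)]
tape [([449.0, 200.0, 477.0, 233.0], 0.91), ([295.0, 192.0, 338.0, 202.0], 0.59)]
pot [([341.0, 119.0, 375.0, 149.0], 0.71)]
wrist {'intrinsics': array([[309.7069,   0.    , 317.7041],
       [  0.    , 309.7069, 196.9451],
       [  0.    ,   0.    ,   1.    ]]), 'mount': array([[ 0.0004, -0.9542, -0.299 ,  0.0765],
       [ 1.    ,  0.0007, -0.0009,  0.0003],
       [ 0.001 , -0.299 ,  0.9542,  0.0313],
       [ 0.    ,  0.    ,  0.    ,  1.    ]])}
```

```bash
python3 - <<'E'
import cv2,numpy as np
t=cv2.imread("pics/top0.png")[80:330,120:520]
s=cv2.imread("pics/scene0.png")[90:380,200:540]
cv2.imwrite("pics/t1.png",cv2.resize(t,None,fx=2,fy=2,interpolation=cv2.INTER_CUBIC))
cv2.imwrite("pics/s1.png",cv2.resize(s,None,fx=2,fy=2,interpolation=cv2.INTER_CUBIC))
E
```

```text
(no output)
```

View pics/t1.png

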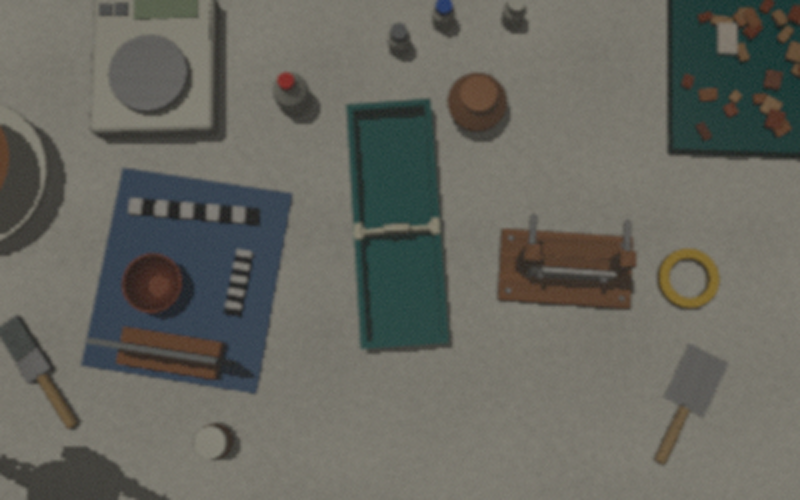

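View pics/s1.png

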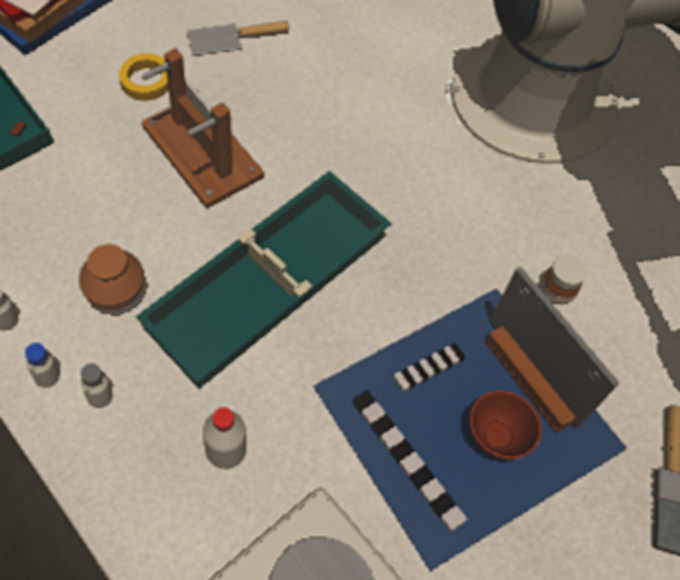

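The top view shows the stage at left, with the sheet corners at crop pixels (123,168) and (257,392). The tray is in the middle (347,104)–(451,346), and the rack is at (565,270) with its pegs pointing up, which is +x. The scene view shows the same layout. Next I fit poses from the picked corners.

```bash
cat > h.py <<'E'
from rig import r
import cv2, numpy as np
from scipy.optimize import least_squares
from scipy.spatial.transform import Rotation as Ro
np.set_printoptions(precision=4,suppress=True)
def proj(c,P):
    i=r.camera_info(c)
    return cv2.projectPoints(np.float64(P),i["rvec"],i["tvec"],i["intrinsics"],None)[0][:,0]
def wproj(P,st):
    i=r.camera_info("wrist");M=i["mount"];K=i["intrinsics"]
    p=(np.float64(P)-st["position"])@Ro.from_rotvec(st["tool_rot"]).as_matrix()
    q=(p-M[:3,3])@M[:3,:3]
    th=np.arctan2(np.hypot(q[:,0],q[:,1]),q[:,2]);n=np.maximum(np.hypot(q[:,0],q[:,1]),1e-9)
    return np.c_[K[0,2]+K[0,0]*th*q[:,0]/n,K[1,2]+K[1,1]*th*q[:,1]/n]
def place(p,P):
    c,s=np.cos(p[2]),np.sin(p[2]);P=np.float64(P)
    return np.c_[p[0]+c*P[:,0]-s*P[:,1],p[1]+s*P[:,0]+c*P[:,1],P[:,2]]
def fit(obs,x0):
    "obs: list of (cam or state, local pts, pixels)"
    def f(p):
        return np.concatenate([((wproj(place(p,P),c) if isinstance(c,dict) else proj(c,place(p,P)))-np.float64(u)).ravel() for c,P,u in obs])
    s=least_squares(f,x0,loss="soft_l1"); return s.x,f(s.x).reshape(-1,2)
def delta(tcp,yaw=None,st=None):
    """tool-axis mm shift from now to tcp with tool down; yaw = world angle of tool y; returns also turn about tool z in deg"""
    st=st or r.read_state();R=Ro.from_rotvec(st["tool_rot"]).as_matrix()
    d=R.T@(np.float64(tcp)-st["position"])*1e3
    out=[np.round(d,1)]
    if yaw is not None:
        y=np.arctan2(R[1,1],R[0,1]);a=-(yaw-y)
        a=(a+np.pi/2)%np.pi-np.pi/2; out.append(round(np.degrees(a),2))
    tilt=Ro.from_matrix(R).apply([0,0,1]); out.append(np.round(tilt,4)); return out
E
cat > fit0.py <<'E'
from h import *
T=lambda a:np.float64(a)/2+[119.75,79.75]
S=lambda a:np.float64(a)/2+[199.75,89.75]
def box(x,y,z): return [[x/2,y/2,z],[x/2,-y/2,z],[-x/2,-y/2,z],[-x/2,y/2,z]]
def show(n,o):
    p,e=fit(o); print(n,p,np.degrees(p[2])); print(np.c_[e].round(1).tolist())
fit_=fit
fit=lambda o:fit_(o,[.5,0.1,0])
st=box(.31,.27,.003)
show("stage",[("top",st,T([(123,168),(292,193),(257,392),(83,366)])),("scene",[st[i] for i in(0,1,2)]if 0 else st,S([(432,570),(316,385),(497,290),(625,447)]))])
tr=box(.36,.118,.045)
show("tray",[("top",tr,T([(347,104),(430,99),(451,346),(362,350)])),("scene",tr,S([(201,386),(138,318),(330,172),(391,223)]))])
pe=[[.055+.0,.065,.15]]
rb=box(.11,.2,.018)
show("rackbase",[("top",rb,T([(501,229),(636,234),(632,308),(498,300)])),("scene",[rb[0],rb[1]][:0]+[rb[0],rb[3]],S([(208,205),(263,174)]))])
bt=[[0,.09,.151],[0,-.09,.151]]
show("board",[("top",bt,T([(88,342),(218,359)])),("scene",bt,S([(616,382),(519,270)]))])
lo=box(.2,.024,.015)
def bar(n,L,c,cs=None):
    b=[[L/2,0,.015],[-L/2,0,.015]]
    show(n,[("top",b,T(c))]+([("scene",b,S(cs))] if cs else []))
bar("long",.2,[(260,216),(129,206)],[(361,397),(459,522)])
bar("short",.1,[(245,252),(232,312)],[(402,381),(455,353)])
show("bowl",[("top",[[0,0,.046]],T([(152,283)]))])
for n,z,c in (("bottle",.12,(287,82)),("pot",.092,(479,95)),("tape",.024,(689,278)),("divtab",.06,(398,229))):
    show(n,[("top",[[0,0,z]],T([c]))])
# peg tips
for c,P in (("L",(534,217)),("R",(628,223))): show("pegtip"+c,[("top",[[0,0,.15]],T([P]))])
for c,P in (("L",(192,130)),("R",(147,77))): show("spegtip"+c,[("scene",[[0,0,.15]],S([P]))])
print("sceneupr tops"); 
E
python3 fit0.py
```

```text
stage [ 0.4996  0.3119 -0.175 ] -10.029291425776236
[[0.0, 0.1], [0.5, 0.2], [0.3, 1.2], [-0.5, 0.4], [-0.4, 0.8], [-1.5, 0.5], [-0.4, -1.1], [1.4, 0.5]]
tray [ 0.5724 -0.0067  0.0534] 3.0623869616267396
[[0.6, 2.7], [-2.5, 2.2], [-3.3, -3.0], [1.1, -1.9], [-0.5, -4.1], [3.0, -0.1], [0.1, 1.5], [-1.7, -0.1]]
rackbase [ 0.5016 -0.2622 -0.0799] -4.5792863505880765
[[0.1, -0.7], [-1.3, 0.4], [-0.0, -0.3], [0.1, -0.0], [-0.9, -0.3], [1.1, -1.2]]
board [ 0.3859  0.3247 -0.1589] -9.104968111259947
[[0.2, -0.2], [-0.2, 0.3], [0.9, 0.9], [-1.2, -1.0]]
long [ 0.6025  0.3024 -1.6719] -95.79513050621541
[[-0.5, 0.0], [0.5, 0.2], [-0.7, -1.4], [0.5, 1.0]]
short [ 0.4922  0.2336 -0.2037] -11.670460859139164
[[0.2, -1.3], [-0.2, 1.1], [-2.0, 0.8], [2.4, -1.1]]
bowl [0.49   0.3568 0.    ] 0.0
[[0.0, 0.0]]
bottle [0.7715 0.145  0.    ] 0.0
[[-0.0, -0.0]]
pot [ 0.7523 -0.1358  0.    ] 0.0
[[0.0, -0.0]]
tape [ 0.4802 -0.4439  0.    ] 0.0
[[-0.0, 0.0]]
divtab [ 0.5597 -0.011   0.    ] 0.0
[[0.0, -0.0]]
pegtipL [ 0.5576 -0.2025  0.    ] 0.0
[[0.0, -0.0]]
pegtipR [ 0.5458 -0.3321  0.    ] 0.0
[[0.0, -0.0]]
spegtipL [ 0.5527 -0.2053  0.    ] 0.0
[[0.0, -0.0]]
spegtipR [ 0.5431 -0.3291  0.    ] 0.0
[[-0.0, 0.0]]
sceneupr tops
```

```bash
python3 - <<'E'
import cv2
t=cv2.imread("pics/top0.png")[180:240,360:450]
s=cv2.imread("pics/scene0.png")[105:200,262:342]
t=cv2.resize(t,(800,534),interpolation=cv2.INTER_CUBIC)[:300]
w=cv2.imread("pics/wrist0.png")
import numpy as np
cv2.imwrite("pics/w1.png",w)
E
```

```text
(no output)
```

View pics/w1.png

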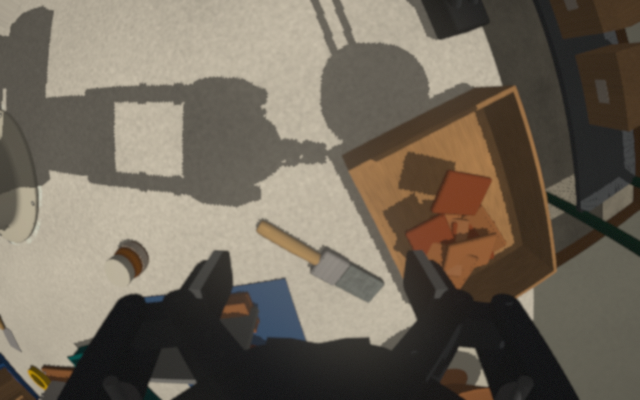

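The wrist view mostly shows the bench left of the stage, so it's no use yet. I'll move above the board and look from there.

```bash
cat >> h.py <<'E'
def turn_to(yaw,R):
    y=np.arctan2(R[1,1],R[0,1]);return ((y-yaw)+np.pi/2)%np.pi-np.pi/2
def plan(tcp,yaw,n,near=None):
    "suggest per-row shift/turn: straight world path, tool down at the end"
    st=r.read_state();R=Ro.from_rotvec(st["tool_rot"]);p=st["position"].copy()
    Rm=R.as_matrix();a=turn_to(yaw,Rm)
    if near is not None: a=near
    yw=np.arctan2(Rm[1,1],Rm[0,1])-a
    yv=np.array([np.cos(yw),np.sin(yw),0]);z=np.array([0,0,-1.]);G=Ro.from_matrix(np.c_[np.cross(yv,z),yv,z])
    rv=(R.inv()*G).as_rotvec()/n; step=(np.float64(tcp)-p)/n
    print("total turn",np.degrees(rv*n).round(1),"shift",(step*n*1e3).round(1),"per row:")
    for i in range(n):
        print([np.round(R.inv().apply(step)*1e3,1).tolist(),np.degrees(rv).round(2).tolist()])
        R=R*Ro.from_rotvec(rv)
E
python3 -c "
from h import *
plan([.386,.325,.43],np.radians(-9.5),12)"
```

```text
total turn [-0.   0.  76.7] shift [ 143.9 -251.2   25.3] per row:
[[-19.2, -14.7, -2.1], [-0.0, 0.0, 6.39]]
[[-20.7, -12.4, -2.1], [-0.0, 0.0, 6.39]]
[[-21.9, -10.1, -2.1], [-0.0, 0.0, 6.39]]
[[-22.9, -7.5, -2.1], [-0.0, 0.0, 6.39]]
[[-23.6, -4.9, -2.1], [-0.0, 0.0, 6.39]]
[[-24.0, -2.3, -2.1], [-0.0, 0.0, 6.39]]
[[-24.1, 0.4, -2.1], [-0.0, 0.0, 6.39]]
[[-23.9, 3.1, -2.1], [-0.0, 0.0, 6.39]]
[[-23.4, 5.7, -2.1], [-0.0, 0.0, 6.39]]
[[-22.7, 8.3, -2.1], [-0.0, 0.0, 6.39]]
[[-21.6, 10.8, -2.1], [-0.0, 0.0, 6.39]]
[[-20.3, 13.1, -2.1], [-0.0, 0.0, 6.39]]
```

{"api": "play_rows", "payload": {"commands": [[85, [-19.2, -14.7, -2.1], [0, 0, 6.39]], [85, [-20.7, -12.4, -2.1], [0, 0, 6.39]], [85, [-21.9, -10.1, -2.1], [0, 0, 6.39]], [85, [-22.9, -7.5, -2.1], [0, 0, 6.39]], [85, [-23.6, -4.9, -2.1], [0, 0, 6.39]], [85, [-24, -2.3, -2.1], [0, 0, 6.39]], [85, [-24.1, 0.4, -2.1], [0, 0, 6.39]], [85, [-23.9, 3.1, -2.1], [0, 0, 6.39]], [85, [-23.4, 5.7, -2.1], [0, 0, 6.39]], [85, [-22.7, 8.3, -2.1], [0, 0, 6.39]], [85, [-21.6, 10.8, -2.1], [0, 0, 6.39]], [85, [-20.3, 13.1, -2.1], [0, 0, 6.39]]]}}

```text
time: 2.25
position: [0.3865, 0.324, 0.4301]
tool_rot: [2.403, 2.024, 0.0]
wrist_force: [2.1, 0.3, -0.3]
width: 0.0847
gripper_force: 0.0
```

```bash
python3 - <<'E'
from h import *
s=r.read_state(); im=r.snapshot("wrist"); cv2.imwrite("pics/w2.png",im[:,:,::-1])
print(s["position"],s["tool_rot"],s["time"])
print(plan([.386,.325,.43],np.radians(-9.5),1))
bt=[[.004,.09,.151],[.004,-.09,.151],[-.004,.09,.151],[-.004,-.09,.151]]
print(wproj(place([.386,.325,-.166],bt),s))
for q in("board","board_top"): print(q,[(np.round(d["box"]).tolist(),round(d["p"],2)) for d in r.recognise("wrist",q)[:2]])
E
```

```text
[0.3865 0.324  0.4301] [2.4028 2.0239 0.0004] 2.25
total turn [ 0.1  0.  -0.9] shift [-2.1  3.5 -0.4] per row:
[[3.1, -2.7, 0.4], [0.08, 0.04, -0.87]]
None
[[321.4526  84.9055]
 [321.6359 285.2865]
 [311.2524  84.9595]
 [313.2111 285.3192]]
board [([309.0, 83.0, 325.0, 286.0], 0.98), ([542.0, 218.0, 601.0, 268.0], 0.7)]
board_top [([312.0, 85.0, 326.0, 285.0], 0.55)]
```

View pics/w2.png

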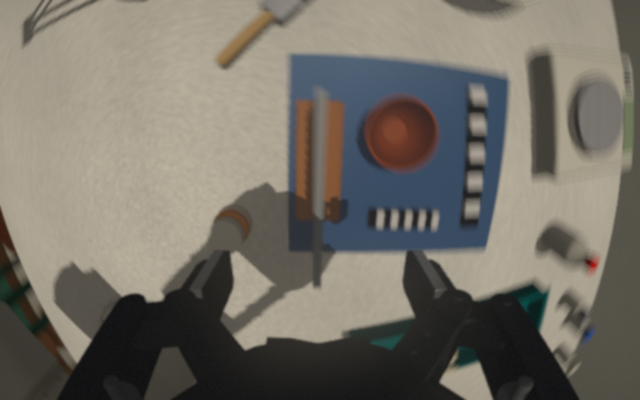

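The wrist view shows the board's top edge running from about (320,87) to (317,286). The bowl is at (400,133), the long bar at (473,155) and the short bar at (404,219). I'll measure these edges numerically.

```bash
python3 - <<'E'
import cv2
g=cv2.imread("pics/w2.png").astype(int).sum(2)//3
for v in(92,110,150,190,230,270,282): print(v,g[v-1:v+2,306:334].mean(0).round().astype(int).tolist())
w=cv2.imread("pics/w2.png")[50:300,290:520]
cv2.imwrite("pics/w2c.png",cv2.resize(w,None,fx=2.4,fy=2.4,interpolation=cv2.INTER_CUBIC))
E
```

```text
92 [93, 94, 94, 93, 94, 96, 99, 102, 104, 107, 108, 111, 113, 115, 116, 117, 116, 113, 112, 109, 106, 104, 101, 98, 96, 95, 93, 93]
110 [85, 82, 79, 76, 75, 75, 78, 82, 88, 94, 98, 103, 107, 111, 115, 116, 115, 114, 112, 110, 107, 105, 103, 99, 96, 93, 93, 92]
150 [75, 70, 64, 61, 60, 66, 75, 82, 89, 95, 100, 105, 110, 113, 115, 113, 111, 109, 107, 104, 102, 99, 95, 92, 91, 91, 91, 91]
190 [67, 60, 57, 56, 57, 63, 72, 81, 90, 96, 104, 109, 112, 111, 110, 108, 106, 104, 100, 97, 94, 91, 90, 90, 89, 90, 90, 89]
230 [50, 50, 49, 50, 50, 51, 53, 55, 57, 59, 60, 60, 61, 61, 63, 66, 70, 72, 74, 76, 77, 76, 77, 77, 77, 78, 78, 77]
270 [86, 86, 86, 86, 85, 83, 78, 72, 66, 65, 65, 64, 65, 67, 71, 79, 91, 105, 121, 134, 146, 153, 156, 158, 159, 159, 158, 158]
282 [92, 95, 102, 112, 120, 121, 111, 92, 74, 67, 66, 66, 69, 79, 103, 128, 148, 157, 161, 162, 161, 161, 161, 161, 161, 161, 160, 159]
```

View pics/w2c.png

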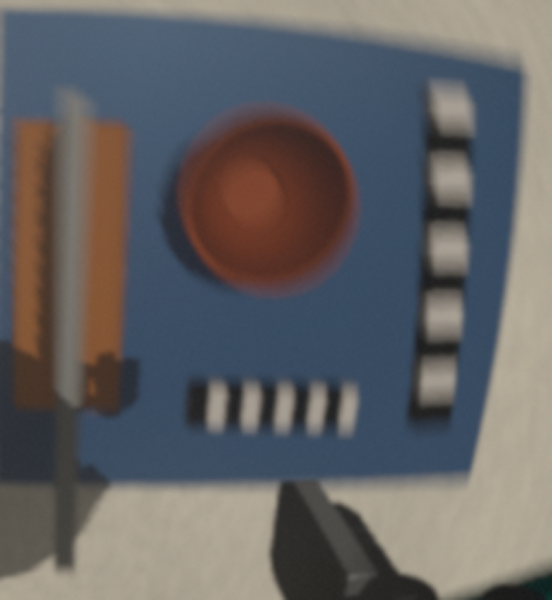

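The picture is motion-blurred, so I'll retake it now the arm has settled.

{"api": "play_rows", "payload": {"commands": [[85, [0, 0, 0], [0, 0, 0]], [85, [0, 0, 0], [0, 0, 0]]]}}

```text
time: 2.57
position: [0.3858, 0.3255, 0.4298]
tool_rot: [-2.395, -2.032, 0.0]
wrist_force: [-0.1, 0.6, 0.4]
width: 0.0847
gripper_force: 0.0
```

```bash
python3 - <<'E'
from h import *
s=r.read_state(); im=r.snapshot("wrist"); cv2.imwrite("pics/w3.png",im[:,:,::-1]); np.save("w3.npy",s,allow_pickle=True)
print(s["position"],s["tool_rot"],s["time"],s["joint_velocities"])
plan([.386,.325,.43],np.radians(-9.5),1)
bt=[[.004,.09,.151],[.004,-.09,.151],[-.004,.09,.151],[-.004,-.09,.151]]
print(wproj(place([.386,.325,-.166],bt),s))
g=im.astype(int).sum(2)//3
for v in(92,110,150,190,230,270,282): print(v,g[v-1:v+2,302:334].mean(0).round().astype(int).tolist())
print(g[75:98,317:320].mean(1).round(),g[275:298,312:316].mean(1).round())
w=cv2.imread("pics/w3.png")[50:300,290:520]
cv2.imwrite("pics/w3c.png",cv2.resize(w,None,fx=2.4,fy=2.4,interpolation=cv2.INTER_CUBIC))
E
```

```text
[0.3858 0.3255 0.4298] [-2.3953 -2.0325  0.0001] 2.5667 [ 0.0071  0.0009  0.0001 -0.0026 -0.0025  0.0027]
total turn [-0.  -0.   0.1] shift [ 0.3 -0.6  0.2] per row:
[[-0.6, 0.4, -0.2], [-0.01, -0.0, 0.14]]
[[323.6356  86.68  ]
 [322.0513 286.6716]
 [313.4277  86.645 ]
 [313.639  286.6547]]
92 [95, 94, 94, 95, 95, 94, 94, 95, 94, 94, 97, 101, 111, 119, 123, 123, 123, 123, 123, 123, 122, 118, 109, 99, 95, 95, 94, 94, 94, 94, 95, 94]
110 [95, 94, 93, 87, 81, 73, 65, 61, 61, 61, 66, 82, 101, 116, 120, 121, 121, 121, 121, 121, 121, 117, 106, 97, 94, 93, 94, 94, 93, 93, 92, 93]
150 [94, 91, 82, 69, 61, 60, 59, 58, 59, 60, 69, 89, 106, 115, 118, 118, 118, 118, 117, 117, 113, 103, 95, 92, 93, 92, 92, 92, 92, 92, 92, 92]
190 [90, 86, 78, 65, 59, 57, 56, 56, 55, 60, 77, 97, 110, 113, 114, 113, 114, 113, 113, 110, 104, 97, 92, 91, 90, 90, 91, 91, 90, 91, 92, 91]
230 [50, 50, 49, 50, 50, 49, 50, 50, 50, 52, 55, 58, 61, 62, 61, 61, 62, 62, 63, 69, 75, 78, 79, 78, 78, 78, 78, 78, 78, 78, 79, 78]
270 [88, 88, 89, 88, 88, 87, 87, 87, 86, 84, 76, 70, 65, 66, 65, 65, 66, 68, 74, 83, 90, 103, 121, 138, 148, 154, 158, 160, 161, 161, 161, 160]
282 [89, 89, 88, 88, 89, 90, 92, 95, 100, 100, 89, 73, 67, 67, 66, 67, 69, 83, 111, 138, 154, 161, 164, 164, 165, 164, 164, 164, 164, 163, 162, 161]
[ 97.  97.  97.  97.  96.  96.  96.  95.  95.  95.  97. 104. 114. 121.
 122. 123. 123. 123. 123. 123. 122. 122. 123.] [ 69.  69.  70.  69.  70.  70.  70.  73.  79.  84.  96. 118. 143. 159.
 165. 165. 164. 163. 163. 163. 161. 161. 160.]
```

View pics/w3c.png

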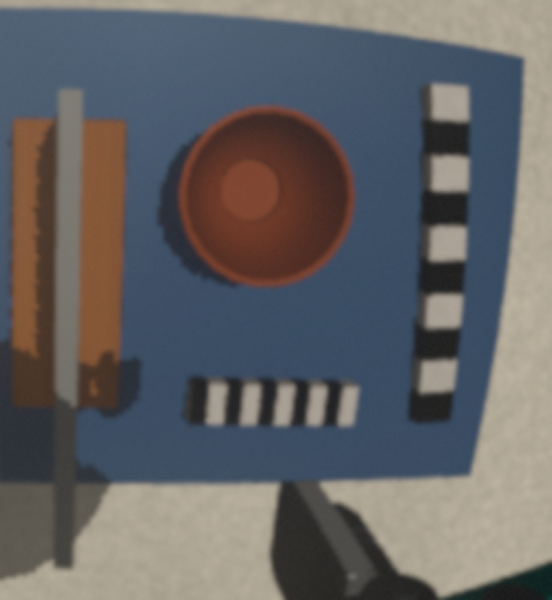

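The still shows the board's top edge at columns 314–324 near row 92 and 313–320 near row 282. Board pose is (0.3855, 0.325), yaw about -10°. Now I descend and grasp it.

{"api": "play_rows", "payload": {"commands": [[85, [-0.5, -0.2, 20], [0, 0, 0.6]], [85, [0, 0, 30], [0, 0, 0]], [85, [0, 0, 30], [0, 0, 0]], [85, [0, 0, 30], [0, 0, 0]], [85, [0, 0, 20], [0, 0, 0]], [85, [0, 0, 13.5], [0, 0, 0]], [85, [0, 0, 0], [0, 0, 0]], [0, [0, 0, 0], [0, 0, 0]], [0, [0, 0, 0], [0, 0, 0]], [0, [0, 0, 0], [0, 0, 0]], [0, [0, 0, 0], [0, 0, 0]], [0, [0, 0, 0], [0, 0, 0]]], "grip_force": 60}}

```text
time: 3.62
position: [0.3859, 0.3247, 0.2871]
tool_rot: [2.408, 2.018, 0.002]
wrist_force: [-0.4, -0.4, 0.5]
width: 0.0253
gripper_force: 0.0
```

```bash
cat > bars.py <<'E'
from h import *
s=np.load("w3.npy",allow_pickle=True).item()
W=lambda a:np.float64(a)/2.4+[289.8,49.8]
for n,L,c,x0 in(("long",.2,[(450.5,85),(434,419)],[.6,.3,1.45]),("short",.1,[(357,404.5),(191,402)],[.49,.23,-.2])):
    p,e=fit([(s,[[L/2,0,.015],[-L/2,0,.015]],W(c))],x0); print(n,p,np.degrees(p[2]),e.round(1).tolist())
p,e=fit([(s,[[0,0,.046]],W([(268,196)]))],[.49,.35,0]); print("bowl",p)
E
python3 bars.py; python3 -c "
from h import *
s=r.read_state();print(s['position'],s['width'],s['gripper_force'],s['wrist_force'],s['moment'])"
```

```text
long [0.6032 0.3027 1.4672] 84.06585586111058 [[0.0, -0.6], [0.1, 0.8]]
short [ 0.4916  0.2334 -0.1915] -10.974134384772405 [[-0.1, -0.0], [0.1, 0.0]]
bowl [0.4892 0.3549 0.    ]
[0.3859 0.3247 0.2871] 0.025303068302387027 0.0 [-0.3999 -0.4267  0.483 ] [ 0.0224 -0.0213  0.0286]
```

{"api": "play_rows", "payload": {"commands": [[0, [0, 0, 0], [0, 0, 0]], [0, [0, 0, 0], [0, 0, 0]], [0, [0, 0, 0], [0, 0, 0]], [0, [0, 0, 0], [0, 0, 0]], [0, [0, 0, 0], [0, 0, 0]], [0, [0, 0, -6], [0, 0, 0]], [0, [0, 0, -10], [0, 0, 0]], [0, [0, 0, -14], [0, 0, 0]], [0, [0, 0, -25], [0, 0, 0]], [0, [0, 0, -35], [0, 0, 0]], [0, [0, 0, -35], [0, 0, 0]], [0, [0, 0, -25], [0, 0, 0]]]}}

```text
time: 4.62
position: [0.3856, 0.3245, 0.4396]
tool_rot: [2.408, 2.018, 0.003]
wrist_force: [1.3, 0.0, -1.9]
width: 0.0074
gripper_force: 58.7
```

```bash
python3 - <<'E'
from h import *
s=r.read_state();print(s['position'],s['width'],s['gripper_force'],s['wrist_force'],s['moment'])
# rack fit with uprights tops/pegs from overview pics; save zooms
im=r.snapshot("scene");cv2.imwrite("pics/s2.png",im[:,:,::-1])
a=cv2.imread("pics/top0.png")[185:245,360:445]; b=cv2.imread("pics/scene0.png")[110:200,265:340]
a=cv2.resize(a,None,fx=4.6,fy=4.6,interpolation=cv2.INTER_CUBIC);b=cv2.resize(b,None,fx=5,fy=5,interpolation=cv2.INTER_CUBIC)
H=max(a.shape[0],b.shape[0]);o=np.zeros((H,a.shape[1]+b.shape[1],3),np.uint8);o[:a.shape[0],:a.shape[1]]=a;o[:b.shape[0],a.shape[1]:]=b
o=cv2.convertScaleAbs(o,alpha=1.5);print(a.shape,o.shape);cv2.imwrite("pics/rk.png",o)
E
```

```text
[0.3856 0.3245 0.4396] 0.007402644053818409 58.68347883224487 [ 1.3045  0.0449 -1.8542] [ 0.0763 -0.0943 -0.0127]
(276, 391, 3) (450, 766, 3)
```

View pics/rk.png

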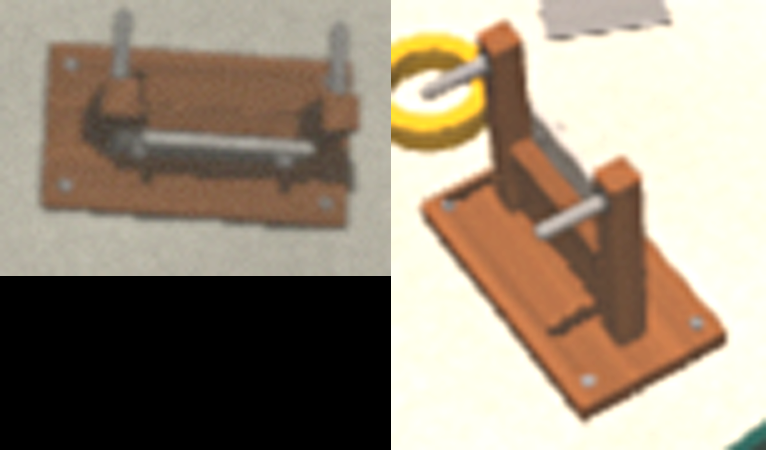

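The rack zoom shows the uprights' top centres at (123,97) and (339,112) in the left pane, with peg tips at (122,10) and (339,22). In the right pane they are at (501,37) and (618,175), with tips at (427,93) and (539,233). Next I fit the full rack model.

```bash
cat > rack.py <<'E'
from h import *
A=lambda a:(np.float64(a)+.5)/4.6-.5+[360,185]
B=lambda a:(np.float64(a)-[391,0]+.5)/5-.5+[265,110]
def res(q,cams=("top","scene")):
    u=q[3]; pts=[[u-.011,.065,.167],[u-.011,-.065,.167],[u+.045,.065,.15],[u+.045,-.065,.15]]
    o=[]
    if "top" in cams: o.append((proj("top",place(q,pts))-A([(123,97),(339,112),(122,10),(339,22)])))
    if "top" in cams: o.append(proj("top",place(q,[[-.055,-.1,.018]]))-A([(347,228)]))
    if "scene" in cams: o.append((proj("scene",place(q,pts+[[.055,.1,.018],[-.055,.1,.018],[.055,-.1,.018]]))-B([(618,175),(501,37),(539,233),(427,93),(584,410),(726,336),(424,208)])))
    return np.concatenate(o)
for cams in(("top","scene"),("top",),("scene",)):
    s=least_squares(lambda q:res(q,cams).ravel(),[.5,-.26,-.08,0]); q=s.x
    print(cams,q,np.degrees(q[2])); print(res(q,cams).round(1).tolist())
    print("peg roots",place(q,[[q[3],.065,.15],[q[3],-.065,.15],[q[3],0,.15]]))
E
python3 rack.py
```

```text
('top', 'scene') [ 0.5008 -0.261  -0.0967  0.0101] -5.539233589962632
[[-0.4, 0.1], [0.5, 0.3], [0.2, -0.1], [-0.0, 0.6], [-0.0, 0.1], [0.4, 0.1], [0.3, 0.1], [-0.3, 0.9], [-0.7, 0.7], [-0.5, 0.6], [0.9, -0.7], [-1.0, -0.9]]
peg roots [[ 0.5172 -0.1973  0.15  ]
 [ 0.5046 -0.3267  0.15  ]
 [ 0.5109 -0.262   0.15  ]]
('top',) [ 0.5004 -0.2609 -0.0899  0.0112] -5.15192750707053
[[-0.5, 0.1], [0.4, -0.1], [0.1, -0.2], [-0.2, 0.2], [0.1, 0.0]]
peg roots [[ 0.5174 -0.1972  0.15  ]
 [ 0.5057 -0.3267  0.15  ]
 [ 0.5115 -0.2619  0.15  ]]
('scene',) [ 0.5005 -0.2612 -0.102   0.0096] -5.84263725466572
[[0.5, 0.0], [0.6, -0.1], [-0.2, 0.7], [-0.4, 0.4], [-0.7, 0.5], [0.9, -0.7], [-0.8, -1.1]]
peg roots [[ 0.5166 -0.1975  0.15  ]
 [ 0.5034 -0.3268  0.15  ]
 [ 0.51   -0.2622  0.15  ]]
```

```bash
python3 -c "
from h import *
plan([.588,-.2692,.48],np.radians(-5.4),20)"
```

```text
total turn [ 0.3 -0.3 -4.7] shift [ 201.7 -594.1   36.6] per row:
[[-27.5, 15.1, -1.9], [0.02, -0.01, -0.23]]
[[-27.5, 15.0, -1.9], [0.02, -0.01, -0.23]]
[[-27.6, 14.9, -1.9], [0.02, -0.01, -0.23]]
[[-27.7, 14.8, -1.9], [0.02, -0.01, -0.23]]
[[-27.7, 14.7, -1.9], [0.02, -0.01, -0.23]]
[[-27.8, 14.6, -1.9], [0.02, -0.01, -0.23]]
[[-27.8, 14.5, -1.9], [0.02, -0.01, -0.23]]
[[-27.9, 14.3, -1.9], [0.02, -0.01, -0.23]]
[[-28.0, 14.2, -1.9], [0.02, -0.01, -0.23]]
[[-28.0, 14.1, -1.9], [0.02, -0.01, -0.23]]
[[-28.1, 14.0, -1.9], [0.02, -0.01, -0.23]]
[[-28.1, 13.9, -1.9], [0.02, -0.01, -0.23]]
[[-28.2, 13.8, -1.9], [0.02, -0.01, -0.23]]
[[-28.2, 13.6, -1.9], [0.02, -0.01, -0.23]]
[[-28.3, 13.5, -1.9], [0.02, -0.01, -0.23]]
[[-28.4, 13.4, -1.8], [0.02, -0.01, -0.23]]
[[-28.4, 13.3, -1.8], [0.02, -0.01, -0.23]]
[[-28.5, 13.2, -1.8], [0.02, -0.01, -0.23]]
[[-28.5, 13.1, -1.8], [0.02, -0.01, -0.23]]
[[-28.6, 13.0, -1.8], [0.02, -0.01, -0.23]]
```

{"api": "play_rows", "payload": {"commands": [[0, [-27.5, 15.1, -3.7], [0.02, -0.01, -0.23]], [0, [-27.5, 15, -3.7], [0.02, -0.01, -0.23]], [0, [-27.6, 14.9, -3.7], [0.02, -0.01, -0.23]], [0, [-27.7, 14.8, -3.7], [0.02, -0.01, -0.23]], [0, [-27.7, 14.7, -3.7], [0.02, -0.01, -0.23]], [0, [-27.8, 14.6, -3.7], [0.02, -0.01, -0.23]], [0, [-27.8, 14.5, -3.7], [0.02, -0.01, -0.23]], [0, [-27.9, 14.3, -3.7], [0.02, -0.01, -0.23]], [0, [-28, 14.2, -3.7], [0.02, -0.01, -0.23]], [0, [-28, 14.1, -3.7], [0.02, -0.01, -0.23]]]}}

```text
time: 5.5
position: [0.4866, 0.0259, 0.4736]
tool_rot: [-2.366, -2.065, 0.006]
wrist_force: [1.2, -0.7, -1.2]
width: 0.007
gripper_force: 58.8
```

{"api": "play_rows", "payload": {"commands": [[0, [-28.1, 14, 0], [0.02, -0.01, -0.23]], [0, [-28.1, 13.9, 0], [0.02, -0.01, -0.23]], [0, [-28.2, 13.8, 0], [0.02, -0.01, -0.23]], [0, [-28.2, 13.6, 0], [0.02, -0.01, -0.23]], [0, [-28.3, 13.5, 0], [0.02, -0.01, -0.23]], [0, [-28.4, 13.4, 0], [0.02, -0.01, -0.23]], [0, [-28.4, 13.3, 0], [0.02, -0.01, -0.23]], [0, [-28.5, 13.2, 0], [0.02, -0.01, -0.23]], [0, [-28.5, 13.1, 0], [0.02, -0.01, -0.23]], [0, [-28.6, 13, 0], [0.02, -0.01, -0.23]], [0, [0, 0, 0], [0, 0, 0]], [0, [0, 0, 0], [0, 0, 0]]]}}

```text
time: 6.5
position: [0.5873, -0.2711, 0.4726]
tool_rot: [-2.324, -2.108, 0.012]
wrist_force: [-0.1, 1.0, -2.9]
width: 0.0072
gripper_force: 59.1
```

```bash
python3 - <<'E'
from h import *
s=r.read_state(); im=r.snapshot("wrist"); cv2.imwrite("pics/w4.png",im[:,:,::-1]); np.save("w4.npy",s,allow_pickle=True)
print(s["position"],s["time"],s["width"])
plan([.588,-.2692,.306],np.radians(-5.4),1)
q=[ 0.5004,-0.261,-0.094,0.011];u=q[3]
P=place(q,[[u,.065,.15],[u,-.065,.15],[u+.045,.065,.15],[u+.045,-.065,.15],[u-.011,.065,.167],[u-.011,-.065,.167]])
uv=wproj(P,s);print(uv)
# board points in hand
R=Ro.from_rotvec(s["tool_rot"]).as_matrix()
b=np.float64([[.09,.004,.136],[.09,-.004,.136],[-.09,.004,.136],[-.09,-.004,.136]])@R.T+s["position"]
ub=wproj(b,s);print("board",ub)
o=im[:,:,::-1].copy(); o=cv2.convertScaleAbs(o,alpha=1.3)
for p in uv: cv2.drawMarker(o,tuple(int(v+.5) for v in p),(0,255,0),cv2.MARKER_CROSS,7)
for p in ub: cv2.drawMarker(o,tuple(int(v+.5) for v in p),(255,0,255),cv2.MARKER_CROSS,7)
cv2.imwrite("pics/w4m.png",cv2.resize(o[30:330,150:450],None,fx=2,fy=2,interpolation=cv2.INTER_CUBIC))
E
```

```text
[ 0.5873 -0.2711  0.4726] 6.5 0.007230936747634749
total turn [-0.5  0.1 -0.1] shift [   0.9    0.7 -166.9] per row:
[[1.2, 2.2, 166.8], [-0.46, 0.15, -0.12]]
[[239.836  114.1313]
 [248.1824 239.6479]
 [286.5945 112.5137]
 [290.2604 240.2862]
 [223.5784 115.612 ]
 [234.2689 246.5266]]
board [[330.2027  63.4601]
 [306.0045  63.4415]
 [324.666  415.4194]
 [310.9693 415.4244]]
```

View pics/w4m.png

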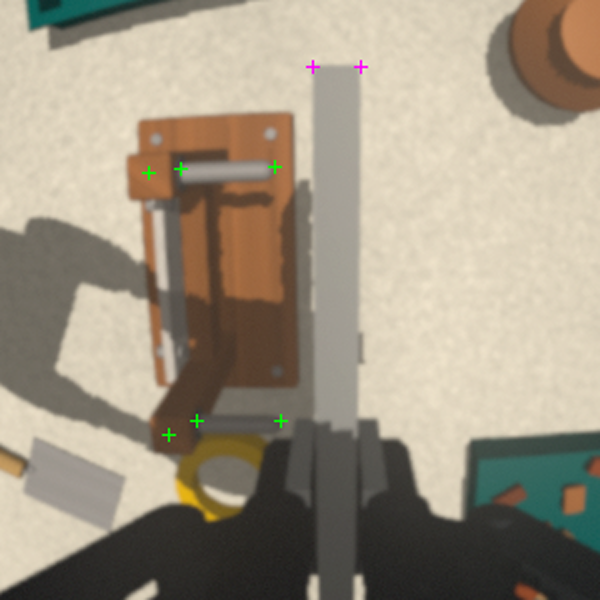

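The marked view shows the left peg axis at row ~170 and the right at ~424. Both are about 1.5 px (1.5 mm) toward -y of the prediction, and the board end matches its prediction. I'll refit the rack with this image.

```bash
python3 - <<'E'
from h import *
s=np.load("w4.npy",allow_pickle=True).item()
W=lambda a:np.float64(a)/2+[149.75,29.75]
u=.011
obs=[(s,[[u+.045,.065,.15],[u-.011,.065,.167],[u+.02,-.065,.15]],W([(272,170),(150,176),(238,424)])),
     (s,[[.055,.1,.018],[-.055,.1,.018],[.055,-.1,.018],[-.055,-.1,.018]],W([(293,113),(139,121),(298,386),(158,386)]))]
for o in(obs,obs[:1],obs[1:]):
    q,e=fit(o,[.5,-.26,-.09]);print(q,np.degrees(q[2]),e.round(1).tolist(),place(q,[[u,0,.15]])[0])
E
```

```text
[ 0.5014 -0.2634 -0.0873] -5.002989419538274 [[1.7, -0.2], [-0.3, 0.3], [-0.5, 0.0], [0.1, -1.3], [-1.3, -0.8], [1.0, 1.5], [-0.6, 1.2]] [ 0.5123 -0.2643  0.15  ]
[ 0.5013 -0.2635 -0.0816] -4.675216185902261 [[1.2, -0.4], [-0.7, 0.5], [-0.2, -0.0]] [ 0.5122 -0.2644  0.15  ]
[ 0.5015 -0.2636 -0.0918] -5.257416673338188 [[0.6, -0.9], [-0.9, -0.9], [0.8, 1.8], [-0.8, 1.2]] [ 0.5124 -0.2646  0.15  ]
```

```bash
python3 - <<'E'
from h import *
plan([.588,-.2708,.306],np.radians(-5.1),6)
E
```

```text
total turn [-0.5  0.1 -0.4] shift [   0.9   -0.9 -166.9] per row:
[[-0.1, 0.4, 27.8], [-0.08, 0.02, -0.07]]
[[-0.1, 0.4, 27.8], [-0.08, 0.02, -0.07]]
[[-0.1, 0.3, 27.8], [-0.08, 0.02, -0.07]]
[[-0.1, 0.3, 27.8], [-0.08, 0.02, -0.07]]
[[-0.1, 0.2, 27.8], [-0.08, 0.02, -0.07]]
[[-0.1, 0.2, 27.8], [-0.08, 0.02, -0.07]]
```

{"api": "play_rows", "payload": {"commands": [[0, [-0.1, 0.4, 27.8], [-0.08, 0.02, -0.07]], [0, [-0.1, 0.4, 27.8], [-0.08, 0.02, -0.07]], [0, [-0.1, 0.3, 27.8], [-0.08, 0.02, -0.07]], [0, [-0.1, 0.3, 27.8], [-0.08, 0.02, -0.07]], [0, [-0.1, 0.2, 27.8], [-0.08, 0.02, -0.07]], [0, [-0.1, 0.2, 27.8], [-0.08, 0.02, -0.07]], [0, [0, 0, 0], [0, 0, 0]], [0, [0, 0, 0], [0, 0, 0]]]}}

```text
time: 7.22
position: [0.5881, -0.2697, 0.3063]
tool_rot: [-2.316, -2.122, 0.001]
wrist_force: [-0.4, 0.6, -0.6]
width: 0.0075
gripper_force: 59.1
```

```bash
python3 - <<'E'
from h import *
s=r.read_state(); im=r.snapshot("wrist"); cv2.imwrite("pics/w5.png",im[:,:,::-1]); np.save("w5.npy",s,allow_pickle=True)
print(s["position"],s["tool_rot"],s["time"],s["wrist_force"])
plan([.516,-.2644,.306],np.radians(-5.1),10)
q=[ 0.5011,-0.263,-0.089,0.011];u=q[3]
P=place(q,[[u,.065,.15],[u,-.065,.15],[u+.045,.065,.15],[u+.045,-.065,.15]])
uv=wproj(P,s);print(uv)
sc=r.snapshot("scene"); o=im[:,:,::-1].copy()
for p in uv: cv2.drawMarker(o,tuple(int(v+.5) for v in p),(0,255,0),cv2.MARKER_CROSS,7)
a=cv2.resize(o[0:300,150:350],None,fx=2,fy=2);b=cv2.resize(sc[90:190,240:340,::-1],None,fx=4,fy=4,interpolation=cv2.INTER_CUBIC)
k=np.zeros((600,800,3),np.uint8);k[:,:400]=a;k[:400,400:]=b
cv2.imwrite("pics/w5m.png",cv2.convertScaleAbs(k,alpha=1.3))
E
```

```text
[ 0.5881 -0.2697  0.3063] [-2.3157 -2.1217  0.0012] 7.2167 [-0.4374  0.5589 -0.6219]
total turn [0.1 0.1 0.1] shift [-72.6   5.8  -1.8] per row:
[[-0.1, -7.3, 0.2], [0.01, 0.01, 0.01]]
[[-0.1, -7.3, 0.2], [0.01, 0.01, 0.01]]
[[-0.1, -7.3, 0.2], [0.01, 0.01, 0.01]]
[[-0.1, -7.3, 0.2], [0.01, 0.01, 0.01]]
[[-0.1, -7.3, 0.2], [0.01, 0.01, 0.01]]
[[-0.1, -7.3, 0.2], [0.01, 0.01, 0.01]]
[[-0.1, -7.3, 0.2], [0.01, 0.01, 0.01]]
[[-0.1, -7.3, 0.2], [0.01, 0.01, 0.01]]
[[-0.1, -7.3, 0.2], [0.01, 0.01, 0.01]]
[[-0.1, -7.3, 0.2], [0.01, 0.01, 0.01]]
[[148.4873 139.9588]
 [193.6581 357.5195]
 [242.6712 135.0289]
 [264.7936 364.7245]]
```

View pics/w5m.png

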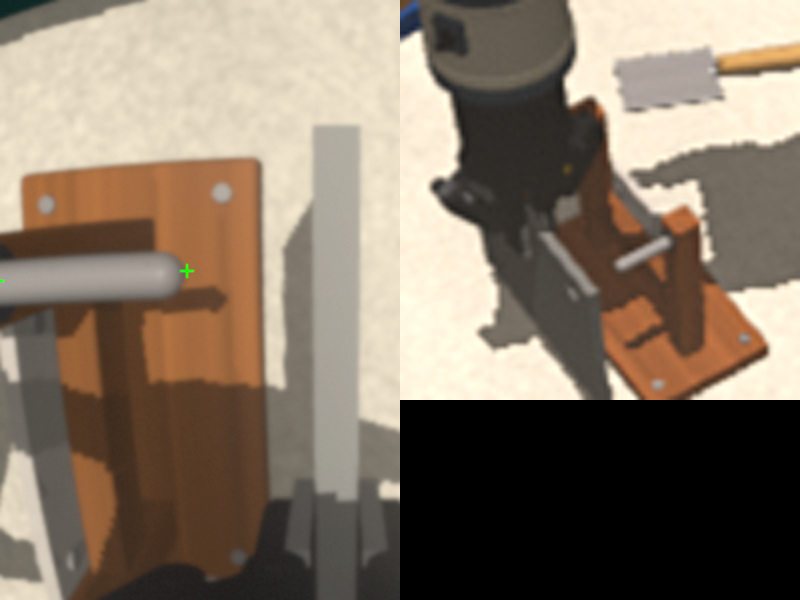

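The left peg is about 0.85 mm toward -y of its marker. In the scene view the hole lines up with the peg axis. I'll correct sideways and start sliding on.

{"api": "play_rows", "payload": {"commands": [[0, [-1.7, 0, 0.3], [0, 0, 0]], [0, [0, -8, 0], [0, 0, 0]], [0, [0, -8, 0], [0, 0, 0]], [0, [0, -6, 0], [0, 0, 0]], [0, [0, -5, 0], [0, 0, 0]], [0, [0, -5, 0], [0, 0, 0]], [0, [0, -5, 0], [0, 0, 0]], [0, [0, -5, 0], [0, 0, 0]], [0, [0, -5, 0], [0, 0, 0]], [0, [0, 0, 0], [0, 0, 0]]]}}

```text
time: 8.15
position: [0.5405, -0.2682, 0.3061]
tool_rot: [2.317, 2.121, -0.0]
wrist_force: [0.9, -0.6, -2.6]
width: 0.0066
gripper_force: 59.1
```

```bash
python3 - <<'E'
from h import *
s=r.read_state(); print(s["position"],s["wrist_force"],s["moment"],s["width"])
im=r.snapshot("wrist"); cv2.imwrite("pics/w6.png",im[:,:,::-1])
sc=r.snapshot("scene"); o=im[:,:,::-1]
a=cv2.resize(o[0:300,150:350],None,fx=2,fy=2);b=cv2.resize(sc[90:190,240:340,::-1],None,fx=4,fy=4,interpolation=cv2.INTER_CUBIC)
k=np.zeros((600,800,3),np.uint8);k[:,:400]=a;k[:400,400:]=b
cv2.imwrite("pics/w6m.png",cv2.convertScaleAbs(k,alpha=1.3))
E
```

```text
[ 0.5405 -0.2682  0.3061] [ 0.8547 -0.5913 -2.6199] [-0.0073 -0.0256  0.0376] 0.006597831763245871
```

{"api": "play_rows", "payload": {"commands": [[0, [0, -5, 0], [0, 0, 0]], [0, [0, -5, 0], [0, 0, 0]], [0, [0, -5, 0], [0, 0, 0]], [0, [0, -4, 0], [0, 0, 0]], [0, [0, -2, 0], [0, 0, 0]], [0, [0, -1, 0], [0, 0, 0]], [0, [0, -1, 0], [0, 0, 0]], [0, [0, 0, 0], [0, 0, 0]]]}}

```text
time: 8.92
position: [0.5185, -0.2663, 0.3062]
tool_rot: [2.316, 2.12, 0.0]
wrist_force: [-0.6, -0.4, -1.9]
width: 0.0074
gripper_force: 59.1
```

{"api": "play_rows", "payload": {"commands": [[0, [0, -1, 0], [0, 0, 0]], [0, [0, -1, 0], [0, 0, 0]], [0, [0, 0, 0], [0, 0, 0]], [0, [0, 0, 0], [0, 0, 0]]]}}

```text
time: 9.25
position: [0.5165, -0.2661, 0.3062]
tool_rot: [2.316, 2.12, 0.0]
wrist_force: [0.4, 0.4, -2.2]
width: 0.0074
gripper_force: 59.1
```

{"api": "play_rows", "payload": {"commands": [[0, [0, -1, 0], [0, 0, 0]], [0, [0, -1, 0], [0, 0, 0]], [0, [0, 0, 0], [0, 0, 0]]]}}

```text
time: 9.5
position: [0.5148, -0.266, 0.3063]
tool_rot: [2.316, 2.119, 0.001]
wrist_force: [4.0, -0.4, -4.2]
width: 0.0072
gripper_force: 59.4
```

{"api": "play_rows", "payload": {"commands": [[0, [0, -0.7, 0], [0, 0, 0]], [0, [0, 0, 1], [0, 0, 0]], [0, [0, 0, 1], [0, 0, 0]], [0, [0, 0, 1], [0, 0, 0]], [0, [0, 0, 0], [0, 0, 0]]]}}

```text
time: 9.92
position: [0.5145, -0.2661, 0.3036]
tool_rot: [2.314, 2.119, 0.002]
wrist_force: [7.5, -0.6, -2.0]
width: 0.0073
gripper_force: 59.7
```

{"api": "play_rows", "payload": {"commands": [[0, [0, -0.5, 1], [0, 0, 0]], [0, [0, 0, 0.5], [0, 0, 0]], [0, [0, 0, 0.5], [0, 0, 0]], [0, [0, 0, 0], [0, 0, 0]]]}}

```text
time: 10.25
position: [0.5143, -0.2662, 0.3028]
tool_rot: [2.313, 2.117, 0.003]
wrist_force: [3.1, 2.1, 16.8]
width: 0.0072
gripper_force: 62.8
```

{"api": "play_rows", "payload": {"commands": [[0, [0, 0, -0.7], [0, 0, 0]], [0, [0, 0, 0], [0, 0, 0]], [20, [0, 0, 0], [0, 0, 0]], [30, [0, 0, 0], [0, 0, 0]], [40, [0, 0, 0], [0, 0, 0]], [40, [0, 0, 0], [0, 0, 0]]]}}

```text
time: 10.75
position: [0.5132, -0.2657, 0.3017]
tool_rot: [2.316, 2.121, -0.0]
wrist_force: [-0.5, 0.1, 0.3]
width: 0.0399
gripper_force: 0.0
```

```bash
python3 - <<'E'
from h import *
s=r.read_state(); print(s["position"],s["wrist_force"],s["width"])
im=r.snapshot("wrist"); cv2.imwrite("pics/w7.png",im[:,:,::-1])
sc=r.snapshot("scene"); o=im[:,:,::-1]
a=cv2.resize(o[50:350,200:400],None,fx=2,fy=2);b=cv2.resize(sc[90:190,240:340,::-1],None,fx=4,fy=4,interpolation=cv2.INTER_CUBIC)
k=np.zeros((600,800,3),np.uint8);k[:,:400]=a;k[:400,400:]=b
cv2.imwrite("pics/w7m.png",cv2.convertScaleAbs(k,alpha=1.3))
E
```

```text
[ 0.5132 -0.2657  0.3017] [-0.4868  0.0713  0.3217] 0.039865573744321786
```

View pics/w7m.png

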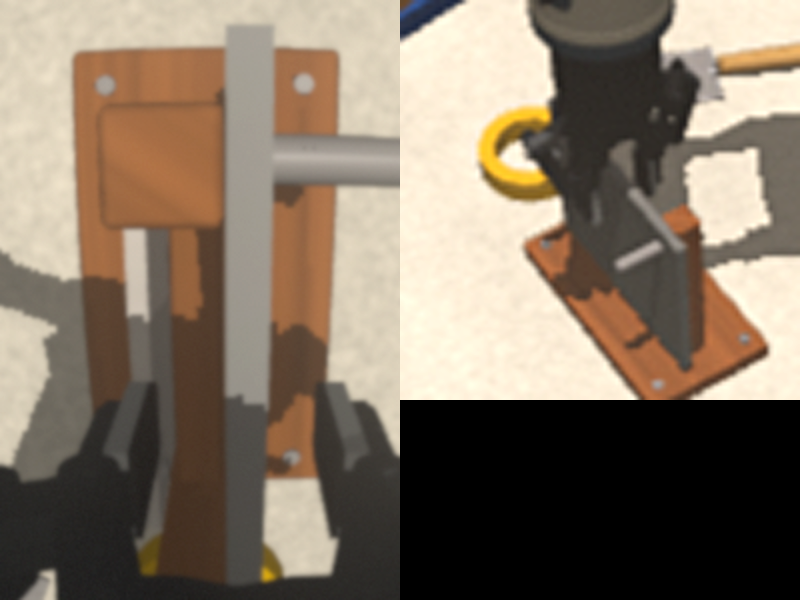

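The board hangs on the pegs, with its face touching the left upright at column ~224. I can't see the right upright, so I'll push gently at the middle with the outer finger to make sure both sides are home.

{"api": "play_rows", "payload": {"commands": [[40, [0, -5, 0], [0, 0, 0]], [40, [0, -4, 0], [0, 0, 0]], [40, [0, -2, 0], [0, 0, 0]], [40, [0, -1, 0], [0, 0, 0]], [40, [0, -1, 0], [0, 0, 0]], [40, [0, 0, 0], [0, 0, 0]]]}}

```text
time: 11.35
position: [0.5002, -0.2647, 0.3019]
tool_rot: [2.316, 2.12, 0.0]
wrist_force: [-0.1, -0.0, 0.4]
width: 0.0404
gripper_force: 0.0
```

{"api": "play_rows", "payload": {"commands": [[40, [0, -1, 0], [0, 0, 0]], [40, [0, -1, 0], [0, 0, 0]], [40, [0, -1, 0], [0, 0, 0]], [40, [0, -1, 0], [0, 0, 0]], [40, [0, 0, 0], [0, 0, 0]]]}}

```text
time: 11.77
position: [0.4981, -0.2645, 0.302]
tool_rot: [2.313, 2.117, 0.005]
wrist_force: [19.1, 2.8, -12.2]
width: 0.0405
gripper_force: 9.8
```

The board is home, with about 19 N of contact. I'll back off, rise and go over the divider.

{"api": "play_rows", "payload": {"commands": [[40, [0, 8, 0], [0, 0, 0]], [40, [0, 8, 0], [0, 0, 0]], [40, [0, 0, -15], [0, 0, 0]], [40, [0, 0, -30], [0, 0, 0]], [40, [0, 0, -35], [0, 0, 0]], [50, [0, 0, -35], [0, 0, 0]], [60, [0, 0, -20], [0, 0, 0]], [60, [0, 0, 0], [0, 0, 0]]]}}

```text
time: 12.43
position: [0.5131, -0.266, 0.4417]
tool_rot: [2.311, 2.116, 0.003]
wrist_force: [-0.1, -1.1, 0.2]
width: 0.06
gripper_force: 0.0
```

```bash
python3 -c "
from h import *
print(r.read_state()['position'])
plan([.56,-.01,.42],np.radians(3.3),9)"
```

```text
[ 0.5131 -0.266   0.4417]
total turn [ 0.4  0.3 -8.3] shift [ 46.9 256.  -21.7] per row:
[[28.8, 2.7, 2.3], [0.05, 0.03, -0.93]]
[[28.7, 3.1, 2.3], [0.05, 0.03, -0.93]]
[[28.7, 3.6, 2.3], [0.05, 0.03, -0.93]]
[[28.6, 4.1, 2.3], [0.05, 0.03, -0.93]]
[[28.6, 4.5, 2.3], [0.05, 0.03, -0.93]]
[[28.5, 5.0, 2.4], [0.05, 0.03, -0.93]]
[[28.4, 5.5, 2.4], [0.05, 0.03, -0.93]]
[[28.3, 5.9, 2.4], [0.05, 0.03, -0.93]]
[[28.2, 6.4, 2.4], [0.05, 0.03, -0.93]]
```

{"api": "play_rows", "payload": {"commands": [[60, [28.8, 2.7, 2.3], [0, 0, -0.93]], [60, [28.7, 3.1, 2.3], [0, 0, -0.93]], [60, [28.7, 3.6, 2.3], [0, 0, -0.93]], [60, [28.6, 4.1, 2.3], [0, 0, -0.93]], [60, [28.6, 4.5, 2.3], [0, 0, -0.93]], [60, [28.5, 5, 2.4], [0, 0, -0.93]], [60, [28.4, 5.5, 2.4], [0, 0, -0.93]], [60, [28.3, 5.9, 2.4], [0, 0, -0.93]], [60, [28.2, 6.4, 2.4], [0, 0, -0.93]], [60, [0, 0, 0], [0, 0, 0]], [60, [0, 0, 0], [0, 0, 0]]]}}

```text
time: 13.35
position: [0.5592, -0.0082, 0.4148]
tool_rot: [2.153, 2.287, -0.001]
wrist_force: [-0.2, 0.2, 0.2]
width: 0.0599
gripper_force: 0.0
```

```bash
python3 - <<'E'
from h import *
s=r.read_state(); print(s["position"],s["tool_rot"])
im=r.snapshot("wrist"); cv2.imwrite("pics/w8.png",im[:,:,::-1]); np.save("w8.npy",s,allow_pickle=True)
tp=[.5724,-.0067,.0534]
P=place(tp,[[.18,.059,.045],[.18,-.059,.045],[-.18,-.059,.045],[-.18,.059,.045]]);P=np.r_[P,[[.5597,-.011,.06]]]
uv=wproj(P,s);print(uv)
o=im[:,:,::-1].copy()
for p in uv: cv2.drawMarker(o,tuple(int(v+.5) for v in p),(0,255,0),cv2.MARKER_CROSS,7)
cv2.imwrite("pics/w8m.png",cv2.convertScaleAbs(cv2.resize(o[100:,120:520],None,fx=2,fy=2),alpha=1.3))
E
```

```text
[ 0.5592 -0.0082  0.4148] [ 2.1529  2.2869 -0.0014]
[[480.092  126.2293]
 [468.4484 218.9679]
 [184.2338 217.4608]
 [174.8949 122.3449]
 [318.0458 176.9662]]
```

View pics/w8m.png

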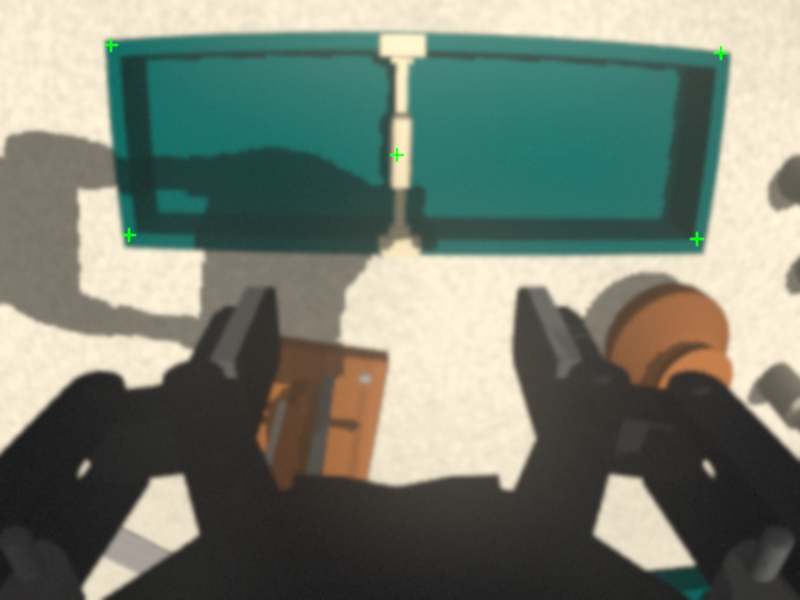

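The view shows the tray rim corners at (106,41), (730,52), (704,254) and (124,246), with the divider tab at (401,152). The rim looks about 4 mm wider all round than stated, so I fit with a free lip. That was my last picture; I had a budget of 10 and I've viewed 11, so from here I work from numbers only.

```bash
cat > tray.py <<'E'
from h import *
s=np.load("w8.npy",allow_pickle=True).item()
W=lambda a:np.float64(a)/2+[119.75,99.75]
U=W([(730,52),(704,254),(124,246),(106,41)])
def f(q):
    a,b=.18+q[3],.059+q[3]
    return (wproj(place(q,[[a,b,.045],[a,-b,.045],[-a,-b,.045],[-a,b,.045]]),s)-U).ravel()
q=least_squares(f,[.57,-.007,.05,0]).x;print("tray",q,np.degrees(q[2]),f(q).round(1))
g=lambda v:(wproj(place(q,[[v[0],v[1],.06]]),s)-W([(401.5,152.5)])).ravel()
v=least_squares(g,[0,0]).x;print("tab local",v,place(q,[[v[0],v[1],.06]]))
# shoes (z .05) at y +-.057
for yy,u in((.061,(402.5,36)),(-.061,(400,256))):
    h=lambda v:(wproj(place(q,[[v[0],v[1],.05]]),s)-W([u])).ravel();print("shoe outer",least_squares(h,[0,yy]).x)
im=cv2.imread("pics/w8.png").astype(int)
print(im[164:190,:,:][::5,308:334].min(2))
print(im[150:205,320].tolist()[::3])
E
python3 tray.py
```

```text
tray [ 0.5741 -0.0102  0.0468  0.0054] 2.6816533824195554 [ 0.4  0.5 -0.4 -0.6  0.3  0.3 -0.5 -0.3]
tab local [-0.0118  0.0009] [[ 0.5623 -0.0098  0.06  ]]
shoe outer [-0.0122  0.0627]
shoe outer [-0.0116 -0.0636]
[[ 35  36  34  37  37  39  57  80 107 131 144 149 152 152 152 149 136 116
   87  49  39  35  36  36  36  38]
 [ 34  34  35  34  35  39  58  79 105 131 144 149 151 151 152 145 131 112
   83  49  36  36  35  34  37  37]
 [ 34  34  34  31  36  40  59  81 106 131 143 149 150 151 149 143 127 106
   74  43  36  35  34  35  34  35]
 [ 31  32  33  32  35  41  61  83 109 133 144 148 149 150 146 139 121 101
   68  39  34  34  34  33  33  34]
 [ 32  32  33  31  34  38  63  86 115 136 145 148 148 149 146 138 120 101
   69  38  34  35  34  35  35  35]
 [ 32  32  34  32  34  42  67  91 118 137 144 146 147 147 145 134 112  92
   55  37  33  33  35  35  34  34]]
[[153, 185, 198], [151, 183, 197], [114, 138, 147], [124, 150, 160], [152, 184, 197], [151, 182, 196], [151, 181, 195], [150, 182, 195], [150, 181, 195], [148, 181, 194], [148, 180, 194], [149, 180, 194], [149, 179, 193], [147, 178, 192], [142, 173, 186], [86, 103, 108], [78, 93, 97], [78, 93, 97], [79, 93, 96]]
```

```bash
python3 -c "
from h import *
plan([.562,-.010,.207],np.radians(2.7),7)"
```

```text
total turn [0.  0.1 0.7] shift [   2.9   -0.8 -208. ] per row:
[[-0.1, 0.4, 29.7], [0.0, 0.01, 0.1]]
[[-0.1, 0.4, 29.7], [0.0, 0.01, 0.1]]
[[-0.1, 0.4, 29.7], [0.0, 0.01, 0.1]]
[[-0.1, 0.4, 29.7], [0.0, 0.01, 0.1]]
[[-0.1, 0.4, 29.7], [0.0, 0.01, 0.1]]
[[-0.1, 0.4, 29.7], [0.0, 0.01, 0.1]]
[[-0.1, 0.4, 29.7], [0.0, 0.01, 0.1]]
```

{"api": "play_rows", "payload": {"commands": [[60, [-0.1, 0.4, 35], [0, 0, 0.1]], [60, [-0.1, 0.4, 35], [0, 0, 0.1]], [60, [-0.1, 0.4, 35], [0, 0, 0.1]], [60, [-0.1, 0.4, 35], [0, 0, 0.1]], [60, [-0.1, 0.4, 30], [0, 0, 0.1]], [60, [-0.1, 0.4, 23], [0, 0, 0.1]], [60, [-0.1, 0.4, 15], [0, 0, 0.1]], [0, [0, 0, 0], [0, 0, 0]], [0, [0, 0, 0], [0, 0, 0]], [0, [0, 0, 0], [0, 0, 0]], [0, [0, 0, 0], [0, 0, 0]], [0, [0, 0, 0], [0, 0, 0]]], "grip_force": 20}}

```text
time: 14.4
position: [0.5625, -0.0107, 0.2088]
tool_rot: [2.168, 2.269, 0.002]
wrist_force: [-0.5, -3.0, 7.1]
width: 0.0095
gripper_force: 24.9
```

{"api": "play_rows", "payload": {"commands": [[0, [0, 0, 0], [0, 0, 0]], [0, [0, 0, 0], [0, 0, 0]], [0, [0, -4, 0], [0, 0, 0]], [0, [0, -6, 0], [0, 0, 0]], [0, [0, -7, 0], [0, 0, 0]], [0, [0, -7, 0], [0, 0, 0]], [0, [0, -6, 0], [0, 0, 0]], [0, [0, -5, 0], [0, 0, 0]], [0, [0, -3, 0], [0, 0, 0]], [0, [0, 0, 0], [0, 0, 0]]]}}

```text
time: 15.23
position: [0.5242, -0.0124, 0.2088]
tool_rot: [2.167, 2.269, 0.002]
wrist_force: [-2.1, -3.3, 11.6]
width: 0.0096
gripper_force: 25.9
```

```bash
python3 -c "
from h import *
print(r.read_state())"
```

```text
{'time': 15.2333, 'joint_positions': array([-0.1371,  0.6356,  1.7827, -0.0021,  0.7195, -0.1814]), 'joint_velocities': array([ 0.0009,  0.0017, -0.0089,  0.0008,  0.0145,  0.0034]), 'joint_efforts': array([  2.1824, -75.5671, -17.2032,   1.0364,  -0.7464,  -0.007 ]), 'position': array([ 0.5242, -0.0124,  0.2088]), 'tool_rot': array([2.1673, 2.2689, 0.0018]), 'wrist_force': array([-2.1184, -3.2773, 11.5685]), 'moment': array([-0.6486,  0.4182,  0.0271]), 'gripper_force': 25.881160497665405, 'width': 0.00963450800807482}
```

The divider is now at about -0.050. I'll release it, rise and go above the long bar.

{"api": "play_rows", "payload": {"commands": [[30, [0, 0, 0], [0, 0, 0]], [40, [0, 0, 0], [0, 0, 0]], [50, [0, 0, 0], [0, 0, 0]], [50, [0, 0, -15], [0, 0, 0]], [50, [0, 0, -30], [0, 0, 0]], [50, [0, 0, -35], [0, 0, 0]], [50, [0, 0, -35], [0, 0, 0]], [50, [0, 0, -25], [0, 0, 0]], [50, [0, 0, 0], [0, 0, 0]]]}}

```text
time: 15.98
position: [0.525, -0.012, 0.3524]
tool_rot: [2.165, 2.266, 0.007]
wrist_force: [1.2, -0.6, 1.3]
width: 0.05
gripper_force: 0.0
```

```bash
python3 -c "
from h import *
print(r.read_state()['position'],r.read_state()['width'])
plan([.603,.3025,.34],np.radians(-5.9),10)"
```

```text
[ 0.525  -0.012   0.3524] 0.04998052173060807
total turn [0.5 0.1 8.5] shift [ 78.  314.5 -12.4] per row:
[[31.1, 9.2, 1.2], [0.05, 0.01, 0.85]]
[[31.2, 8.8, 1.2], [0.05, 0.01, 0.85]]
[[31.3, 8.3, 1.2], [0.05, 0.01, 0.85]]
[[31.4, 7.8, 1.2], [0.05, 0.01, 0.85]]
[[31.6, 7.4, 1.2], [0.05, 0.01, 0.85]]
[[31.7, 6.9, 1.2], [0.05, 0.01, 0.85]]
[[31.8, 6.4, 1.2], [0.05, 0.01, 0.85]]
[[31.8, 6.0, 1.2], [0.05, 0.01, 0.85]]
[[31.9, 5.5, 1.2], [0.05, 0.01, 0.85]]
[[32.0, 5.0, 1.2], [0.05, 0.01, 0.85]]
```

{"api": "play_rows", "payload": {"commands": [[50, [31.1, 9.2, 1.2], [0, 0, 0.85]], [50, [31.2, 8.8, 1.2], [0, 0, 0.85]], [50, [31.3, 8.3, 1.2], [0, 0, 0.85]], [50, [31.4, 7.8, 1.2], [0, 0, 0.85]], [50, [31.6, 7.4, 1.2], [0, 0, 0.85]], [50, [31.7, 6.9, 1.2], [0, 0, 0.85]], [50, [31.8, 6.4, 1.2], [0, 0, 0.85]], [50, [31.8, 6, 1.2], [0, 0, 0.85]], [50, [31.9, 5.5, 1.2], [0, 0, 0.85]], [50, [32, 5, 1.2], [0, 0, 0.85]], [50, [0, 0, 0], [0, 0, 0]], [50, [0, 0, 0], [0, 0, 0]]]}}

```text
time: 16.98
position: [0.6017, 0.3041, 0.3343]
tool_rot: [2.329, 2.106, -0.001]
wrist_force: [-0.9, 0.0, -0.3]
width: 0.05
gripper_force: 0.0
```

```bash
cat > barlook.py <<'E'
from h import *
import sys
name,z=sys.argv[1],float(sys.argv[2])
def unproj(uv,st,z):
    i=r.camera_info("wrist");M=i["mount"];K=i["intrinsics"];uv=np.float64(uv)
    d=(uv-[K[0,2],K[1,2]])/K[0,0];th=np.hypot(d[:,0],d[:,1]);k=np.sin(th)/np.maximum(th,1e-9)
    ray=np.c_[d*k[:,None],np.cos(th)];R=Ro.from_rotvec(st["tool_rot"]).as_matrix()
    o=R@M[:3,3]+st["position"];v=ray@M[:3,:3].T@R.T
    return o+v*((z-o[2])/v[:,2])[:,None]
s=r.read_state(); im=r.snapshot("wrist"); cv2.imwrite(f"pics/look_{name}_{s['time']:.1f}.png",im[:,:,::-1])
print(s["position"],s["tool_rot"])
for d in r.outline_of("wrist",name)[:2]:
    v,u=np.nonzero(d["pixels"]);P=unproj(np.c_[u,v],s,z)[:,:2]
    (c,wh,a)=cv2.minAreaRect((P*1e3).astype(np.float32))
    q=cv2.boxPoints((c,wh,a)); e=max([(q[1]-q[0]),(q[2]-q[1])],key=np.linalg.norm)
    print(round(d["p"],2),np.round(d["box"]),"centre",np.round(c,1),"size",np.round(wh,1),"dir",np.degrees(np.arctan2(e[1],e[0]))%180, "median",np.median(P,0))
E
python3 barlook.py long_scale .015; python3 -c "
from h import *
plan([.603,.3025,.1755],np.radians(-5.9),6)"
```

```text
[0.6017 0.3041 0.3343] [ 2.3291  2.1063 -0.0009]
0.59 [308.  78. 333. 274.] centre [602.5 302. ] size [199.2  24.9] dir 83.69119 median [0.6032 0.3135]
total turn [0.  0.1 0. ] shift [   1.3    0.3 -159.2] per row:
[[0.1, 0.2, 26.5], [0.0, 0.02, 0.01]]
[[0.1, 0.2, 26.5], [0.0, 0.02, 0.01]]
[[0.1, 0.2, 26.5], [0.0, 0.02, 0.01]]
[[0.1, 0.2, 26.5], [0.0, 0.02, 0.01]]
[[0.1, 0.2, 26.5], [0.0, 0.02, 0.01]]
[[0.1, 0.2, 26.5], [0.0, 0.02, 0.01]]
```

The outline confirms the bar at (0.6025, 0.302), direction 83.7°. I descend and grasp it.

{"api": "play_rows", "payload": {"commands": [[50, [-0.5, 0.4, 30], [0, 0, 0.2]], [50, [-0.4, 0.2, 35], [0, 0, 0]], [50, [-0.3, 0.2, 35], [0, 0, 0]], [50, [0, 0, 28], [0, 0, 0]], [50, [0, 0, 18], [0, 0, 0]], [50, [0, 0, 12], [0, 0, 0]], [50, [0, 0, 0], [0, 0, 0]], [0, [0, 0, 0], [0, 0, 0]], [0, [0, 0, 0], [0, 0, 0]], [0, [0, 0, 0], [0, 0, 0]], [0, [0, 0, 0], [0, 0, 0]], [0, [0, 0, 0], [0, 0, 0]]], "grip_force": 30}}

```text
time: 18.08
position: [0.6034, 0.3012, 0.1789]
tool_rot: [2.334, 2.099, 0.004]
wrist_force: [-0.5, -2.3, 8.8]
width: 0.0229
gripper_force: 30.7
```

{"api": "play_rows", "payload": {"commands": [[0, [0, 0, 0], [0, 0, 0]], [0, [0, 0, 0], [0, 0, 0]]]}}

```text
time: 18.25
position: [0.6034, 0.3012, 0.1789]
tool_rot: [2.334, 2.099, 0.004]
wrist_force: [0.3, -2.1, 9.0]
width: 0.023
gripper_force: 30.7
```

{"api": "play_rows", "payload": {"commands": [[0, [0, 0, -10], [0, 0, 0]], [0, [0, 0, -25], [0, 0, 0]], [0, [0, 0, -35], [0, 0, 0]], [0, [0, 0, -35], [0, 0, 0]], [0, [0, 0, -35], [0, 0, 0]], [0, [0, 0, -25], [0, 0, 0]], [0, [0, 0, 0], [0, 0, 0]]]}}

```text
time: 18.83
position: [0.6035, 0.3018, 0.3495]
tool_rot: [2.332, 2.097, 0.014]
wrist_force: [0.4, 0.0, -0.2]
width: 0.0229
gripper_force: 29.7
```

```bash
python3 -c "
from h import *
s=r.read_state();print(s['position'],s['width'],s['wrist_force'])
plan([.6384,-.0075,.34],np.radians(92.7),12,near=np.radians(81.4+0))"
```

```text
[0.6035 0.3018 0.3495] 0.022851708044581295 [ 0.3859  0.044  -0.1932]
total turn [ 0.3 -0.6 81.4] shift [  34.9 -309.3   -9.5] per row:
[[-25.3, 5.6, 0.8], [0.03, -0.05, 6.78]]
[[-24.5, 8.6, 0.8], [0.03, -0.05, 6.78]]
[[-23.3, 11.4, 0.8], [0.03, -0.05, 6.78]]
[[-21.8, 14.1, 0.8], [0.03, -0.05, 6.78]]
[[-20.0, 16.5, 0.8], [0.03, -0.05, 6.78]]
[[-17.9, 18.8, 0.8], [0.03, -0.05, 6.78]]
[[-15.5, 20.8, 0.8], [0.03, -0.05, 6.78]]
[[-13.0, 22.5, 0.8], [0.03, -0.05, 6.78]]
[[-10.2, 23.8, 0.8], [0.03, -0.05, 6.78]]
[[-7.3, 24.9, 0.8], [0.03, -0.05, 6.78]]
[[-4.4, 25.6, 0.8], [0.03, -0.05, 6.78]]
[[-1.3, 25.9, 0.8], [0.03, -0.05, 6.78]]
```

{"api": "play_rows", "payload": {"commands": [[0, [-25.3, 5.6, 0.8], [0, 0, 6.78]], [0, [-24.5, 8.6, 0.8], [0, 0, 6.78]], [0, [-23.3, 11.4, 0.8], [0, 0, 6.78]], [0, [-21.8, 14.1, 0.8], [0, 0, 6.78]], [0, [-20, 16.5, 0.8], [0, 0, 6.78]], [0, [-17.9, 18.8, 0.8], [0, 0, 6.78]], [0, [-15.5, 20.8, 0.8], [0, 0, 6.78]], [0, [-13, 22.5, 0.8], [0, 0, 6.78]], [0, [-10.2, 23.8, 0.8], [0, 0, 6.78]], [0, [-7.3, 24.9, 0.8], [0, 0, 6.78]], [0, [-4.4, 25.6, 0.8], [0, 0, 6.78]], [0, [-1.3, 25.9, 0.8], [0, 0, 6.78]]]}}

```text
time: 19.83
position: [0.6374, -0.0093, 0.3336]
tool_rot: [3.14, 0.061, 0.003]
wrist_force: [0.5, 0.5, 0.6]
width: 0.0231
gripper_force: 29.7
```

{"api": "play_rows", "payload": {"commands": [[0, [0, 0, 0], [0, 0, 0]], [0, [0, 0, 0], [0, 0, 0]]]}}

```text
time: 20.0
position: [0.6375, -0.0093, 0.3334]
tool_rot: [3.14, 0.068, 0.002]
wrist_force: [-0.3, -0.0, -1.0]
width: 0.0226
gripper_force: 29.7
```

```bash
python3 - <<'E'
from h import *
s=r.read_state();print(s['position'],s['width'],s["joint_positions"])
plan([.6384,-.0075,.19],np.radians(92.7),6)
im=r.snapshot("top"); cv2.imwrite("pics/top2.png",im[:,:,::-1])
for n in("divider","tray"):
  for d in r.recognise("top",n)[:2]: print(n,round(d["p"],2),np.round(d["box"],1))
print(proj("top",place([.574,-.0105,.047],[[-.05,.057,.05],[-.05,-.057,.05],[.18,0,.045],[-.18,0,.045]])))
E
```

```text
[ 0.6375 -0.0093  0.3334] 0.02262925960418608 [-0.1079  0.5815  1.3947 -0.0011  1.1637  1.4202]
total turn [ 0.1 -0.1 -0.2] shift [   0.9    1.8 -143.4] per row:
[[0.1, -0.3, 23.9], [0.01, -0.01, -0.04]]
[[0.1, -0.3, 23.9], [0.01, -0.01, -0.04]]
[[0.1, -0.3, 23.9], [0.01, -0.01, -0.04]]
[[0.1, -0.3, 23.9], [0.01, -0.01, -0.04]]
[[0.1, -0.3, 23.9], [0.01, -0.01, -0.04]]
[[0.2, -0.3, 23.9], [0.01, -0.01, -0.04]]
divider 0.18 [367.4 187.6 438.7 235. ]
tray 0.71 [295.7 162.7 341.6 234.4]
[[300.5681 207.9977]
 [338.8844 205.2569]
 [314.6612 132.3681]
 [322.7774 250.7265]]
```

{"api": "play_rows", "payload": {"commands": [[0, [0.2, -0.4, 25], [0, 0, 0]], [0, [0.2, -0.4, 35], [0, 0, 0]], [0, [0.2, -0.4, 35], [0, 0, 0]], [0, [0.2, -0.4, 28], [0, 0, 0]], [0, [0, -0.2, 15], [0, 0, 0]], [0, [0, 0, 8], [0, 0, 0]], [0, [0, 0, 3], [0, 0, 0]], [0, [0, 0, 2], [0, 0, 0]], [0, [0, 0, 0], [0, 0, 0]]]}}

```text
time: 20.9
position: [0.6389, -0.0062, 0.1828]
tool_rot: [3.139, 0.071, 0.004]
wrist_force: [-0.8, 0.5, -0.6]
width: 0.0233
gripper_force: 29.7
```

{"api": "play_rows", "payload": {"commands": [[0, [0, 0, 1], [0, 0, 0]], [0, [0, 0, 1], [0, 0, 0]], [0, [0, 0, 0.7], [0, 0, 0]], [0, [0, 0, 0], [0, 0, 0]]]}}

```text
time: 21.23
position: [0.6387, -0.0065, 0.1799]
tool_rot: [3.139, 0.07, 0.003]
wrist_force: [0.2, 0.0, 3.0]
width: 0.0229
gripper_force: 30.1
```

{"api": "play_rows", "payload": {"commands": [[30, [0, 0, 0], [0, 0, 0]], [40, [0, 0, 0], [0, 0, 0]], [46, [0, 0, 0], [0, 0, 0]], [46, [0, 0, 0], [0, 0, 0]], [46, [0, 0, -12], [0, 0, 0]], [46, [0, 0, -25], [0, 0, 0]], [46, [0, 0, -35], [0, 0, 0]], [46, [0, 0, -35], [0, 0, 0]], [46, [0, 0, -35], [0, 0, 0]], [46, [0, 0, -15], [0, 0, 0]], [46, [0, 0, 0], [0, 0, 0]], [46, [0, 0, 0], [0, 0, 0]]]}}

```text
time: 22.23
position: [0.6383, -0.0062, 0.3379]
tool_rot: [3.139, 0.07, 0.005]
wrist_force: [-0.1, -0.5, -0.1]
width: 0.046
gripper_force: 0.0
```

```bash
python3 barlook.py long_scale .016; python3 -c "
from h import *
s=r.read_state();print(s['position'],s['width'])
plan([.4916,.2334,.34],np.radians(79),10)"
```

```text
[ 0.6383 -0.0062  0.3379] [3.1393 0.0702 0.0055]
0.63 [304.  79. 332. 270.] centre [640.1  -6.6] size [198.5  25.5] dir 2.5162225 median [ 0.6521 -0.0061]
0.23 [ 96.  10. 200.  74.] centre [787.  180.6] size [137.6  63.5] dir 77.76432 median [0.7846 0.1702]
[ 0.6379 -0.0062  0.3358] 0.04598907138702919
total turn [ 0.1  0.  13.6] shift [-146.3  239.6    4.2] per row:
[[-13.5, -24.6, -0.4], [0.01, 0.0, 1.36]]
[[-14.1, -24.3, -0.4], [0.01, 0.0, 1.36]]
[[-14.7, -23.9, -0.4], [0.01, 0.0, 1.36]]
[[-15.3, -23.6, -0.4], [0.01, 0.0, 1.36]]
[[-15.8, -23.2, -0.4], [0.01, 0.0, 1.36]]
[[-16.4, -22.8, -0.4], [0.01, 0.0, 1.36]]
[[-16.9, -22.4, -0.4], [0.01, 0.0, 1.36]]
[[-17.4, -22.0, -0.4], [0.01, 0.0, 1.36]]
[[-17.9, -21.6, -0.4], [0.01, 0.0, 1.36]]
[[-18.4, -21.2, -0.4], [0.01, 0.0, 1.36]]
```

The long bar lies flat at (0.640, -0.007), direction 2.5° and size 198 × 25 mm. Now the short bar.

{"api": "play_rows", "payload": {"commands": [[50, [-13.5, -24.6, -0.4], [0, 0, 1.36]], [50, [-14.1, -24.3, -0.4], [0, 0, 1.36]], [50, [-14.7, -23.9, -0.4], [0, 0, 1.36]], [50, [-15.3, -23.6, -0.4], [0, 0, 1.36]], [50, [-15.8, -23.2, -0.4], [0, 0, 1.36]], [50, [-16.4, -22.8, -0.4], [0, 0, 1.36]], [50, [-16.9, -22.4, -0.4], [0, 0, 1.36]], [50, [-17.4, -22, -0.4], [0, 0, 1.36]], [50, [-17.9, -21.6, -0.4], [0, 0, 1.36]], [50, [-18.4, -21.2, -0.4], [0, 0, 1.36]], [50, [0, 0, 0], [0, 0, 0]], [50, [0, 0, 0], [0, 0, 0]]]}}

```text
time: 23.33
position: [0.4913, 0.2343, 0.3389]
tool_rot: [3.125, -0.298, -0.001]
wrist_force: [1.0, -0.2, 0.9]
width: 0.05
gripper_force: 0.0
```

```bash
python3 barlook.py short_scale .015; python3 -c "
from h import *
s=r.read_state();print(s['position'],s['width'])
plan([.4916,.2334,.1765],np.radians(79),6)"
```

```text
[0.4913 0.2343 0.3389] [ 3.1254 -0.2983 -0.001 ]
0.88 [306. 132. 335. 229.] centre [490.8 232.4] size [24.8 99.5] dir 169.1476 median [0.4941 0.2317]
[0.4923 0.233  0.3392] 0.04995526038583559
total turn [ 0.1 -0.  -0. ] shift [  -0.7    0.4 -162.7] per row:
[[-0.1, -0.1, 27.1], [0.02, -0.0, -0.0]]
[[-0.1, -0.1, 27.1], [0.02, -0.0, -0.0]]
[[-0.1, -0.1, 27.1], [0.02, -0.0, -0.0]]
[[-0.1, -0.1, 27.1], [0.02, -0.0, -0.0]]
[[-0.1, -0.1, 27.1], [0.02, -0.0, -0.0]]
[[-0.1, -0.0, 27.1], [0.02, -0.0, -0.0]]
```

{"api": "play_rows", "payload": {"commands": [[50, [-1, 0.6, 30], [0, 0, 0]], [50, [0, 0, 35], [0, 0, 0]], [50, [0, 0, 35], [0, 0, 0]], [50, [0, 0, 30], [0, 0, 0]], [50, [0, 0, 20], [0, 0, 0]], [50, [0, 0, 12], [0, 0, 0]], [50, [0, 0, 0], [0, 0, 0]], [0, [0, 0, 0], [0, 0, 0]], [0, [0, 0, 0], [0, 0, 0]], [0, [0, 0, 0], [0, 0, 0]], [0, [0, 0, 0], [0, 0, 0]], [0, [0, 0, 0], [0, 0, 0]]]}}

```text
time: 24.43
position: [0.4916, 0.2328, 0.1787]
tool_rot: [3.126, -0.302, 0.004]
wrist_force: [-0.5, -2.1, 7.9]
width: 0.0231
gripper_force: 30.5
```

{"api": "play_rows", "payload": {"commands": [[0, [0, 0, 0], [0, 0, 0]], [0, [0, 0, 0], [0, 0, 0]], [0, [0, 0, 0], [0, 0, 0]]]}}

```text
time: 24.68
position: [0.4916, 0.2329, 0.1787]
tool_rot: [3.126, -0.302, 0.004]
wrist_force: [0.1, -2.5, 8.2]
width: 0.023
gripper_force: 30.5
```

{"api": "play_rows", "payload": {"commands": [[0, [0, 0, -10], [0, 0, 0]], [0, [0, 0, -25], [0, 0, 0]], [0, [0, 0, -35], [0, 0, 0]], [0, [0, 0, -35], [0, 0, 0]], [0, [0, 0, -20], [0, 0, 0]], [0, [0, 0, 0], [0, 0, 0]]]}}

```text
time: 25.18
position: [0.4919, 0.2334, 0.308]
tool_rot: [-3.125, 0.302, -0.012]
wrist_force: [1.1, 0.7, 0.4]
width: 0.0228
gripper_force: 29.5
```

```bash
python3 -c "
from h import *
s=r.read_state();print(s['position'],s['width'])
plan([.4596,-.0158,.31],np.radians(92.7),9)"
```

```text
[0.4919 0.2334 0.308 ] 0.02284081909251587
total turn [ -0.1  -0.5 -13.7] shift [ -32.3 -249.2    2. ] per row:
[[1.8, 27.9, -0.3], [-0.01, -0.05, -1.53]]
[[1.0, 27.9, -0.3], [-0.01, -0.05, -1.53]]
[[0.3, 27.9, -0.3], [-0.01, -0.05, -1.53]]
[[-0.5, 27.9, -0.3], [-0.01, -0.05, -1.53]]
[[-1.2, 27.9, -0.3], [-0.01, -0.05, -1.53]]
[[-1.9, 27.9, -0.3], [-0.01, -0.05, -1.53]]
[[-2.7, 27.8, -0.3], [-0.01, -0.05, -1.53]]
[[-3.4, 27.7, -0.2], [-0.01, -0.05, -1.53]]
[[-4.2, 27.6, -0.2], [-0.01, -0.05, -1.53]]
```

{"api": "play_rows", "payload": {"commands": [[0, [1.8, 27.9, -0.3], [0, 0, -1.53]], [0, [1, 27.9, -0.3], [0, 0, -1.53]], [0, [0.3, 27.9, -0.3], [0, 0, -1.53]], [0, [-0.5, 27.9, -0.3], [0, 0, -1.53]], [0, [-1.2, 27.9, -0.3], [0, 0, -1.53]], [0, [-1.9, 27.9, -0.3], [0, 0, -1.53]], [0, [-2.7, 27.8, -0.3], [0, 0, -1.53]], [0, [-3.4, 27.7, -0.2], [0, 0, -1.53]], [0, [-4.2, 27.6, -0.2], [0, 0, -1.53]], [0, [0, 0, 0], [0, 0, 0]], [0, [0, 0, 0], [0, 0, 0]]]}}

```text
time: 26.1
position: [0.4585, -0.0172, 0.3059]
tool_rot: [3.14, 0.071, 0.002]
wrist_force: [-1.1, 0.9, -1.0]
width: 0.0226
gripper_force: 29.6
```

```bash
sed -i 's/unproj(np.c_\[u,v\],s,z)/unproj(np.c_[u,v],s,z)/' barlook.py; python3 barlook.py divider .047; python3 -c "
from h import *
s=r.read_state();print(s['position'],s['width'])
plan([.4596,-.0158,.185],np.radians(92.7),5)"
```

```text
[ 0.4585 -0.0172  0.3059] [3.1396 0.0707 0.002 ]
0.76 [228. 100. 404. 135.] centre [524.5 -12.3] size [ 24.3 130.4] dir 93.060196 median [ 0.5249 -0.0138]
[ 0.4587 -0.0159  0.3058] 0.023244270908365155
total turn [ 0.1 -0.1 -0. ] shift [   0.9    0.1 -120.8] per row:
[[0.1, -0.0, 24.2], [0.01, -0.01, -0.0]]
[[0.2, -0.0, 24.2], [0.01, -0.01, -0.0]]
[[0.2, -0.0, 24.2], [0.01, -0.01, -0.0]]
[[0.2, -0.0, 24.2], [0.01, -0.01, -0.0]]
[[0.2, -0.0, 24.2], [0.01, -0.01, -0.0]]
```

The network confirms the divider at (0.5245, -0.012). I lower the short bar.

{"api": "play_rows", "payload": {"commands": [[0, [0.4, 0, 25], [0, 0, 0]], [0, [0.4, 0, 35], [0, 0, 0]], [0, [0, 0, 30], [0, 0, 0]], [0, [0, 0, 20], [0, 0, 0]], [0, [0, 0, 10], [0, 0, 0]], [0, [0, 0, 3], [0, 0, 0]], [0, [0, 0, 1], [0, 0, 0]], [0, [0, 0, 0], [0, 0, 0]]]}}

```text
time: 26.87
position: [0.4599, -0.0158, 0.182]
tool_rot: [3.139, 0.076, 0.002]
wrist_force: [0.1, -0.2, -1.4]
width: 0.0228
gripper_force: 29.6
```

{"api": "play_rows", "payload": {"commands": [[0, [0, 0, 1], [0, 0, 0]], [0, [0, 0, 1], [0, 0, 0]], [0, [0, 0, 0.3], [0, 0, 0]], [0, [0, 0, 0], [0, 0, 0]]]}}

```text
time: 27.2
position: [0.4599, -0.0164, 0.1797]
tool_rot: [3.139, 0.075, 0.003]
wrist_force: [-0.2, 0.2, 4.9]
width: 0.023
gripper_force: 30.2
```

Contact at about 5 N. I release and retreat.

{"api": "play_rows", "payload": {"commands": [[30, [0, 0, 0], [0, 0, 0]], [40, [0, 0, 0], [0, 0, 0]], [46, [0, 0, 0], [0, 0, 0]], [46, [0, 0, 0], [0, 0, 0]], [46, [0, 0, -12], [0, 0, 0]], [46, [0, 0, -25], [0, 0, 0]], [46, [0, 0, -35], [0, 0, 0]], [46, [0, 0, -35], [0, 0, 0]], [46, [0, 0, -35], [0, 0, 0]], [46, [0, 0, -20], [0, 0, 0]], [46, [0, 0, 0], [0, 0, 0]], [46, [0, 0, 0], [0, 0, 0]]]}}

```text
time: 28.2
position: [0.4596, -0.0162, 0.3423]
tool_rot: [3.139, 0.075, 0.006]
wrist_force: [-0.3, -0.1, -1.0]
width: 0.0461
gripper_force: 0.0
```

```bash
python3 barlook.py short_scale .016;python3 barlook.py long_scale .016;python3 barlook.py divider .047; python3 - <<'E'
from h import *
im=r.snapshot("scene"); cv2.imwrite("pics/sc_end.png",im[:,:,::-1]); t=r.snapshot("top"); cv2.imwrite("pics/top_end.png",t[:,:,::-1])
for n in("board","rack","bowl","wash_bottle","tape","pot"):
  for c in("scene","top"):
    for d in r.recognise(c,n)[:1]: print(n,c,round(d["p"],2),np.round(d["box"],1))
# expected board pose at home: top corners (z .167) and pegs
q=[.5016,-.2634,-.089];u=.011
B=[[u+.004,.09,.167],[u+.004,-.09,.167],[u+.004,.09,.027],[u+.045,.065,.15],[u+.045,-.065,.15]]
print(proj("scene",place(q,B)).round(1).tolist()); print(proj("top",place(q,B)).round(1).tolist())
E
```

```text
[ 0.4596 -0.0162  0.3423] [3.139  0.0747 0.0057]
0.74 [306. 134. 332. 228.] centre [459.8 -16.9] size [99.4 24.7] dir 2.8446558 median [ 0.4623 -0.0163]
[ 0.4592 -0.0161  0.3407] [3.1397 0.0747 0.0001]
0.58 [302.   0. 330.  96.] centre [589.   -9.5] size [95.8 26. ] dir 2.7960508 median [ 0.5863 -0.009 ]
[ 0.4592 -0.0162  0.3403] [ 3.1398  0.0747 -0.0015]
0.57 [241. 101. 396. 131.] centre [524.8 -12.4] size [ 23.7 129.5] dir 92.740776 median [ 0.525  -0.0141]
board scene 0.59 [278.7 116.  314.6 180.2]
board top 0.86 [373.2 200.1 445.4 210.3]
rack scene 0.68 [270.  113.5 331.9 190.2]
rack top 0.76 [369.3 185.8 439.7 235.2]
bowl scene 0.65 [437.7 285.4 471.3 321.8]
bowl top 0.91 [183.5 206.3 209.4 238.1]
wash_bottle scene 0.81 [299.8 291.9 325.7 323.8]
wash_bottle top 0.78 [256.1 117.7 274.8 136.4]
tape scene 0.61 [259.7 115.7 280.8 142.4]
tape top 0.7 [447.  201.5 478.2 231.8]
pot scene 0.97 [242.4 212.6 271.9 242.5]
pot top 0.78 [342.  114.  373.8 146.9]
[[309.9, 152.4], [277.2, 114.0], [311.4, 181.9], [293.2, 156.9], [270.1, 128.8]]
[[377.9, 199.4], [444.0, 203.5], [373.8, 206.1], [387.1, 186.3], [434.0, 189.2]]
```

```bash
python3 -c "
from rig import r
print(r.hand_in())"
```

```text
the job is handed in; nothing more can be done
None
```

I handed the job in at about 28 s: the board hangs on both pegs against the uprights, the divider sits at about -0.05 m, and the long and short bars lie flat, one in each bay, with the bystanders showing no movement in the final camera check; I viewed 11 pictures, one over the limit of 10.

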